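Unstack the prep tubs onto their colour-coded boards

TASK

Before service, take the two stacks of ingredient tubs apart and set each tub on the chopping board of its lid's colour, flat, in the middle of the board and lengthways along it. Keep the tubs level, put them down rather than dropping them, and leave the sauce bottle and the bowl where they stand.

Things in the scene. Friction and masses are not known exactly. Their poses are not given: they have to be found in the camera images.
- blue_tub_c (a point): Centre of the closed blue-lidded food tub (one of the two long tubs, each at the bottom of a stack): a box 128 mm long (its x axis) by 56 mm wide (its y axis) by 40 mm high (z up), flat blue lid as large as the tub, darker on top, white sides, roughly 0.15 to 0.3 kg, rigid. This point is half-way up, 20 mm above its underside. Tubs rest loosely on one another. Grip across the 56 mm width, fingertips clear of the tub below.
- blue_board_top (a point): Centre of the upper face of the blue chopping board: a small blue slab 150 mm long (x axis) by 86 mm wide (y axis) by 8 mm thick with a small grey hanging-hole mark at one end, lying flat and fixed on the counter, upper face 8 mm above it.
- red_tub_c (a point): Centre of the closed red-lidded food tub (one of the two long tubs, each at the bottom of a stack): a box 128 mm long (its x axis) by 56 mm wide (its y axis) by 40 mm high (z up), flat red lid as large as the tub, darker on top, white sides, roughly 0.15 to 0.3 kg, rigid. This point is half-way up, 20 mm above its underside. Tubs rest loosely on one another. Grip across the 56 mm width, fingertips clear of the tub below.
- red_board_top (a point): Centre of the upper face of the red chopping board: a small red slab 150 mm long (x axis) by 86 mm wide (y axis) by 8 mm thick with a small grey hanging-hole mark at one end, lying flat and fixed on the counter, upper face 8 mm above it.
- yellow_tub_c (a point): Centre of the closed yellow-lidded food tub (one of the two middle-length tubs, each on top of a long one): a box 96 mm long (its x axis) by 56 mm wide (its y axis) by 40 mm high (z up), flat yellow lid as large as the tub, darker on top, white sides, roughly 0.15 to 0.3 kg, rigid. This point is half-way up, 20 mm above its underside. Tubs rest loosely on one another. Grip across the 56 mm width, fingertips clear of the tub below.
- yellow_board_top (a point): Centre of the upper face of the yellow chopping board: a small yellow slab 150 mm long (x axis) by 86 mm wide (y axis) by 8 mm thick with a small grey hanging-hole mark at one end, lying flat and fixed on the counter, upper face 8 mm above it.
- green_tub_c (a point): Centre of the closed green-lidded food tub (one of the two middle-length tubs, each on top of a long one): a box 96 mm long (its x axis) by 56 mm wide (its y axis) by 40 mm high (z up), flat green lid as large as the tub, darker on top, white sides, roughly 0.15 to 0.3 kg, rigid. This point is half-way up, 20 mm above its underside. Tubs rest loosely on one another. Grip across the 56 mm width, fingertips clear of the tub below.
- green_board_top (a point): Centre of the upper face of the green chopping board: a small green slab 150 mm long (x axis) by 86 mm wide (y axis) by 8 mm thick with a small grey hanging-hole mark at one end, lying flat and fixed on the counter, upper face 8 mm above it.
- black_tub_c (a point): Centre of the closed black-lidded food tub (the short tub, on top of the yellow one): a box 64 mm long (its x axis) by 56 mm wide (its y axis) by 40 mm high (z up), flat black lid as large as the tub, darker on top, white sides, roughly 0.15 to 0.3 kg, rigid. This point is half-way up, 20 mm above its underside. Tubs rest loosely on one another. Grip across the 56 mm width, fingertips clear of the tub below.
- black_board_top (a point): Centre of the upper face of the black chopping board: a small black slab 150 mm long (x axis) by 86 mm wide (y axis) by 8 mm thick with a small grey hanging-hole mark at one end, lying flat and fixed on the counter, upper face 8 mm above it.
- sauce_bottle_c (a point): Bystander: cream-white squeeze bottle, 54 mm across and 140 mm tall with a pointed nozzle, loose; this point is on its axis half-way up, 70 mm above the counter.
- soup_bowl_c (a point): Bystander: dark green round bowl, 104 mm across the rim and 55 mm tall, loose; this point is on its axis, 27.5 mm above the counter.

How it is judged:
By the outcome, as a careful person would: the job done as asked, in the order asked, and still so for the second after the job is handed in, with the robot touching nothing.
It also fails if it takes over 134 s, if anything falls off the work surface, if the arm or the gripper's body presses on something with over 40 N, if the wrist force passes 120 N, or if a joint passes its speed limit or range.

ROBOT

A 7-joint arm with a two-finger parallel gripper is mounted at the origin on the work surface. World frame = base frame: x ahead of the robot, y to its left, z up, the work surface at z = 0. Lengths are in mm, angles in rad, forces in N, time in s.
With the tool pointing down it reaches from about 425 to 950 mm from the base axis. Payload 4.7 kg.
Tool frame: the origin (TCP) lies where the fingers leave the gripper's body, on its centre line; the fingertips stand 73 mm ahead of it and the grasp point (between the pads) lies 54 mm ahead of it; x points along the fingers, z is the direction in which the jaws open and shut, and the axes are right-handed (so a half turn about x gives the same grasp; the last joint's range is limited). The gripper opens to 85 mm and grips with 20 to 120 N. Pads are 22 mm wide; open, the fingers measure 114 mm over their backs; the gripper's body (76 mm by 85 mm) begins 54 mm behind the grasp point. The pads swing forward as they close: fully open they stand 13 mm farther back than shut.
Start: joints at [-1.129, 0.469, -0.049, 1.532, 0.024, 1.141, -0.082], TCP at [306.144, 601.595, 303.935] pointing down, gripper open.
Joint ranges: [-2.59, 2.59], [-0.33, 1.99], [-1.39, 1.29], [0.1, 2.45], [-1.04, 4.18], [0.21, 1.99], [-2.66, 2.66]. Speed limits (rad/s): [2.57, 2.57, 3.14, 3.14, 3.14, 3.14, 3.14].

INTERFACE

Orientations are given as a unit quaternion [w, x, y, z].
In Python, from station import bot gives the robot as it stands. The module is installed in compiled form; this text tells all that it offers.
- The arm moves only by the tool jog_arm, never from a script. Its argument "steps" is one flat list of numbers, 7 for each row, row after row: the shift along the tool's x, y, z each as a share of 200 mm, from -1 to 1, then the turn, a rotation vector about the tool's x, y, z each as a share of pi/2 rad, from -1 to 1, then the opening, from 0 (shut) to 1 (fully open). A call has 1 to 12 rows; each row is the pose to reach, as a shift and turn from the pose commanded when the call began, along the tool's axes at that moment; what a row does not reach only later rows make up. A row lasts 1/8 s, in which the tool goes at most 62.5 mm and 10.7 degrees, less where a joint would pass 70% of its speed; a pose out of reach is approached as far as the arm can. A call with a number of a shift or a turn outside -1 to 1 is refused whole. A call with a gripper value outside its range is refused whole. The fingers move at their own pace and stop on an object; the grip force is fixed at half the most. Time passes only in rows, so rows that repeat a pose let the fingers close. It gives the time, the measured TCP pose, the force and the opening at its end, in the units of the state.
- bot.sense(): the state, without advancing time (a new reading comes with each control period).
- bot.camera(name): name is "scene" or "side" or "wrist"; returns a dict with "img" (480x640x3 uint8, red, green, blue), "fx", "fy", "cx", "cy" (pixels), "dist" ([k1, k2, p1, p2, k3] as OpenCV has them; the pictures are not rectified), "rvec" (rotation vector, rad) and "tvec" (3), from world to camera coordinates, as OpenCV has them; the wrist camera has in their place "mount" (4x4, takes a point from camera to tool coordinates, whose origin is the TCP and whose axes are the tool frame's). Camera axes: x right, y down, z forward; pixel columns grow to the right and rows downward; lengths in mm; the calibration is good to about 2 mm. A picture is of the moment at which its call begins: read the wrist's pose just before it. There is no depth.
- bot.close_job(): hands the job in, once; it reports no verdict.
The state is a dict: "time_s": time; "joint_positions": joint angles; "qvel": joint speeds; "joint_efforts": joint torques, N m; "tcp_pos": TCP position; "tcp_rot": TCP orientation; "contact_force": force on the tool from outside, world axes, zero at the start; "moment": the same for the moment, N m; "finger_gap": finger opening in mm.
Only numpy, scipy, OpenCV 4.12 (cv2) and the standard library are available. Lean on these libraries where they do the work, as an engineer would, in place of code of your own. Each camera call takes 0.05 s, during which the arm holds its last target. There are 200 camera calls.

## Working session

There is one attempt and no reset: what is moved stays moved. The work goes in short steps, Python scripts to look and compute and a tool call to move; the robot and the scene stay as the last step left them, time stands still between calls to the robot, and variables do not carry over. Pictures are saved under pics/ and viewed, about 12 in all and at most 16, crops included, and the job is handed in when it is done.

Besides the shell and the picture viewer there is one more tool, called by a JSON object that holds its "method" and its "body". jog_arm: Moves the arm, as the interface text tells. Its arguments: {"type":"object","properties":{"steps":{"type":"array"}},"required":["steps"]}

```bash
mkdir -p pics; cat > h.py <<'E'
import numpy as np, cv2
from station import bot
from scipy.spatial.transform import Rotation as R
def snap(n,f):
    c=bot.camera(n); cv2.imwrite('pics/'+f,c['img'][:,:,::-1]); np.save('pics/'+n+'.npy',c,allow_pickle=True); return c
E
python3 - <<'E'
from h import *
s=bot.sense(); print(s)
for n in ['scene','side']:
    c=snap(n,n+'0.png'); print({k:v for k,v in c.items() if k!='img'})
c=snap('wrist','wrist0.png'); print({k:v for k,v in c.items() if k!='img'})
E
```

```text
{'time_s': 0.0, 'joint_positions': array([-1.12890978,  0.46941237, -0.0485574 ,  1.5336673 ,  0.02408049,
        1.14097892, -0.08231632]), 'qvel': array([-1.42593744e-03, -2.87220357e-04,  7.08435223e-04, -9.30532015e-04,
       -6.14223906e-05,  3.20266762e-04,  6.53738929e-04]), 'joint_efforts': array([ 3.36748990e-04, -5.10312009e+01, -4.65926039e-02, -2.37702692e+01,
        1.06190017e-02,  7.71968829e-03,  1.10582783e-05]), 'tcp_pos': array([305.9775812 , 601.18564085, 302.8920228 ]), 'tcp_rot': array([ 0.60227448, -0.36995799,  0.60338306,  0.36922272]), 'contact_force': array([-0.26646208, -0.75793644,  0.54010431]), 'moment': array([ 0.02169737, -0.010013  ,  0.01763753]), 'finger_gap': 85.47930063681355}
{'fx': 617.7933957925801, 'fy': 617.7933957925801, 'cx': 320.23495345594375, 'cy': 242.86379863913444, 'dist': array([-0.04323135,  0.        ,  0.        ,  0.        ,  0.        ]), 'rvec': array([ 1.0757977 ,  2.62573253, -0.77054724]), 'tvec': array([ 354.14510426, -222.65453029, 1645.27274751])}
{'fx': 476.2645826113399, 'fy': 476.2645826113399, 'cx': 316.8047608591934, 'cy': 244.1883363443124, 'dist': array([-0.13101173,  0.        ,  0.        ,  0.        ,  0.        ]), 'rvec': array([ 2.26464147, -0.48102117,  0.22388001]), 'tvec': array([-419.07223004,  178.12969819, 1125.04799334])}
{'fx': 428.917208553295, 'fy': 428.917208553295, 'cx': 310.1796125863772, 'cy': 243.25896050163237, 'dist': array([0.0283131, 0.       , 0.       , 0.       , 0.       ]), 'mount': array([[ 4.66370174e-04, -2.60339771e-01,  9.65516953e-01,
        -7.03861082e+01],
       [ 2.52275939e-04, -9.65516996e-01, -2.60339905e-01,
         6.75429997e+01],
       [ 9.99999859e-01,  3.64991462e-04, -3.84610869e-04,
         3.61700775e-01],
       [ 0.00000000e+00,  0.00000000e+00,  0.00000000e+00,
         1.00000000e+00]])}
```

View pics/scene0.png

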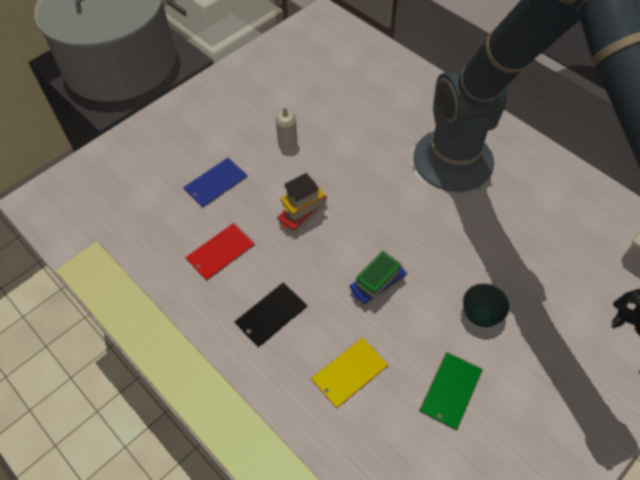

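View pics/side0.png

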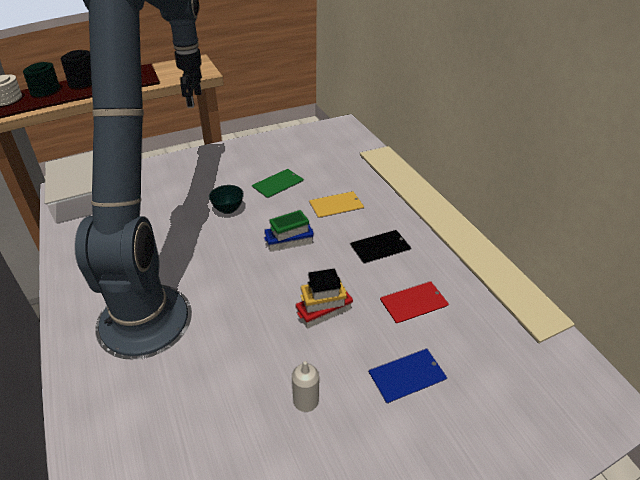

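```bash
cat >> h.py <<'E'
def cam(c):
    if 'mount' in c:
        s=c['state']; T=np.eye(4); T[:3,:3]=R.from_quat(s['tcp_rot'],scalar_first=True).as_matrix(); T[:3,3]=s['tcp_pos']
        T=T@c['mount']; return T[:3,:3],T[:3,3]
    M=cv2.Rodrigues(c['rvec'])[0].T; return M,-M@c['tvec']
def K(c): return np.array([[c['fx'],0,c['cx']],[0,c['fy'],c['cy']],[0,0,1.]])
def back(c,px,z):
    u=cv2.undistortPoints(np.array(px,float).reshape(-1,1,2),K(c),c['dist']).reshape(-1,2)
    M,o=cam(c); d=np.c_[u,np.ones(len(u))]@M.T
    return (o+d*((z-o[2])/d[:,2])[:,None])[:,:2]
def proj(c,P):
    M,o=cam(c); r=cv2.Rodrigues(M.T)[0]
    return cv2.projectPoints(np.array(P,float).reshape(-1,1,3),r,-M.T@o,K(c),c['dist'])[0].reshape(-1,2)
def shot(n,f):
    s=bot.sense(); c=bot.camera(n); c['state']=s; cv2.imwrite('pics/'+f,c['img'][:,:,::-1]); return c
def masks(img):
    h=cv2.cvtColor(img,cv2.COLOR_RGB2HSV); H,S,V=[h[:,:,i].astype(int) for i in range(3)]
    m={'red':((H<8)|(H>172))&(S>150),'yellow':(H>20)&(H<32)&(S>190),'green':(H>50)&(H<72)&(S>150),'blue':(H>112)&(H<128)&(S>150),'black':(V<50)&(S<80)}
    return {k:v.astype(np.uint8) for k,v in m.items()}
def comps(m,amin=100):
    n,l,st,ce=cv2.connectedComponentsWithStats(m)
    return sorted([(st[i,4],ce[i].round(1),st[i,:4],l==i) for i in range(1,n) if st[i,4]>=amin],key=lambda t:-t[0])
E
python3 - <<'E'
from h import *
out=[]
for n,box in [('scene',(260,160,160,150)),('side',(250,200,120,130))]:
    c=shot(n,n+'1.png')
    for k,m in masks(c['img']).items():
        for a,ce,b,l in comps(m):
            px=np.argwhere(l)[:,::-1]
            r=cv2.minAreaRect(back(c,px,8).astype(np.float32)); print(n,k,a,ce,b,'z=8 rect',np.round(r[0],1),np.round(r[1],1),round(r[2],1))
    x,y,w,h=box; out.append(cv2.resize(c['img'][y:y+h,x:x+w],(400,int(400*h/w)),interpolation=cv2.INTER_CUBIC))
H=max(o.shape[0] for o in out); out=[cv2.copyMakeBorder(o,0,H-o.shape[0],0,0,0) for o in out]
cv2.imwrite('pics/crop1.png',np.hstack(out)[:,:,::-1])
E
```

```text
scene red 1739 [219.5 251. ] [186 224  67  55] z=8 rect [ 627.  -212.4] [ 83.  145.9] 88.0
scene red 184 [289.  221.1] [278 212  29  17] z=8 rect [ 445.5 -155.9] [43.8 67.4] 32.2
scene yellow 2457 [349.4 371.9] [312 339  75  68] z=8 rect [623.3 220.8] [ 82.2 146.1] 85.3
scene yellow 109 [288.5 205.3] [282 197  16  16] z=8 rect [ 419.8 -196. ] [55.7 23.1] 85.3
scene green 2462 [451.1 390.2] [421 354  60  74] z=8 rect [499.7 399.8] [144.3  80. ] 17.2
scene green 205 [376.2 280. ] [358 264  41  28] z=8 rect [403.4  96.9] [101.8  51.8] 2.5
scene blue 1183 [215.1 181.6] [186 160  59  45] z=8 rect [ 500.7 -385.4] [ 75.5 137.6] 88.1
scene blue 118 [358.8 293.6] [351 283  19  19] z=8 rect [473.  102.9] [52. 22.] 83.8
scene black 7677 [567.5  51.5] [490   0 150 169] z=8 rect [-491.1   14.6] [709.9 415. ] 39.5
scene black 5252 [470.3 107.5] [434  43  87 118] z=8 rect [-210.  -110.4] [480.2 201.8] 17.8
scene black 3892 [90.5 99.7] [ 29  51 183  99] z=8 rect [ 463.7 -948.6] [411.2 484. ] 90.0
scene black 2002 [270.6 314.2] [236 284  70  62] z=8 rect [ 6.519e+02 -1.000e-01] [ 81.  143.3] 88.8
sce
[... 1076 characters left out ...]
40 [135.7 282.5] [ 80 217  99 114] z=8 rect [-21.6 170.5] [215.8 423.7] 4.2
side black 1116 [180.   20.3] [148   0  51  47] z=8 rect [ 606.  2402.7] [1170.8  322.8] 89.4
side black 809 [134.8  52.1] [126   0  18 109] z=8 rect [ 261.2 2120.7] [1951.8  121.9] 84.1
side black 683 [135.  157.1] [127 114  16  87] z=8 rect [ 88.1 787.3] [606.8  53.4] 81.7
side black 429 [189.8  71.2] [175  45  26  48] z=8 rect [ 440.9 1513.5] [626.5 126.8] 79.0
side black 175 [76.6 57.3] [61 50 30 19] z=8 rect [ -86.7 1940.5] [153.2 320.6] 3.0
side black 143 [132.9 211.3] [122 202  18  21] z=8 rect [ 34.  425.2] [87.3 53. ] 88.2
side black 101 [381.6 253. ] [367 242  26  20] z=8 rect [632.9 -40.7] [94.8 39.7] 26.1
```

View pics/crop1.png

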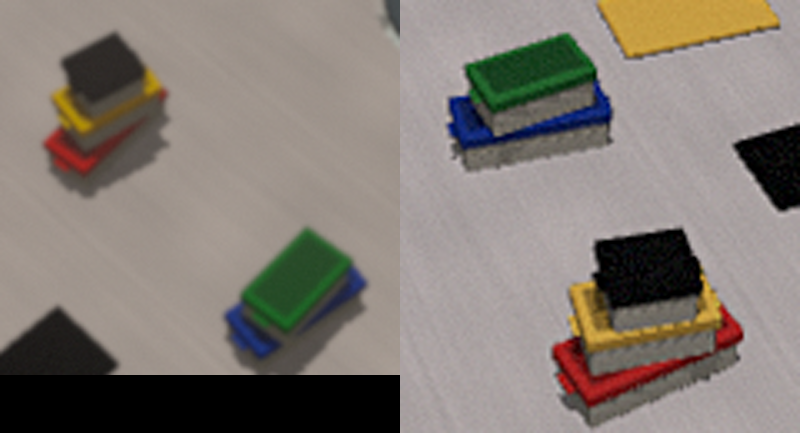

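```bash
cat >> h.py <<'E'
import json,os,sys
def tri(ca,pa,cb,pb):
    A=np.zeros((3,3));b=np.zeros(3);L=[]
    for c,p in((ca,pa),(cb,pb)):
        u=cv2.undistortPoints(np.array(p,float).reshape(-1,1,2),K(c),c['dist']).ravel()
        M,o=cam(c); d=M@np.r_[u,1]; d/=np.linalg.norm(d); Q=np.eye(3)-np.outer(d,d); A+=Q;b+=Q@o;L.append((Q,o))
    X=np.linalg.solve(A,b); return X.round(1),[round(float(np.linalg.norm(Q@(X-o))),1) for Q,o in L]
def tool(yaw):  # tool x down, tool z at yaw (deg) in world
    a=np.radians(yaw); z=np.array([np.cos(a),np.sin(a),0]); x=np.array([0,0,-1.]); return np.c_[x,np.cross(z,x),z]
def cmd(): 
    d=json.load(open('cmd.json')); return np.array(d['p']),R.from_quat(d['q'])
def plan(pts):  # pts: list of (pos tcp, yaw of tool z deg); writes end as pending
    p0,r0=cmd()
    for p,y in pts:
        s=np.round(r0.inv().apply(np.array(p)-p0)/200,3); w=np.round((r0.inv()*R.from_matrix(tool(y))).as_rotvec()/(np.pi/2),3)
        print('row',*s,*w, '' if max(abs(np.r_[s,w]))<=1 else 'OUT OF RANGE')
    P=p0+r0.apply(s*200); q=r0*R.from_rotvec(w*np.pi/2)
    json.dump({'p':P.tolist(),'q':q.as_quat().tolist()},open('cmd.json','w'))
def st():
    s=bot.sense(); p0,r0=cmd(); r=R.from_quat(s['tcp_rot'],scalar_first=True)
    print('t',round(s['time_s'],2),'tcp',s['tcp_pos'].round(1),'err',(s['tcp_pos']-p0).round(1),'rot',np.degrees((r0.inv()*r).magnitude()).round(2),'F',s['contact_force'].round(1),'gap',round(s['finger_gap'],1))
E
python3 - <<'E'
from h import *
s=bot.sense(); q=s['tcp_rot']; M=R.from_quat(q,scalar_first=True).as_matrix(); print(M.round(3))
json.dump({'p':[306.144,601.595,303.935],'q':[*q[1:],q[0]]},open('cmd.json','w'))
y0=np.degrees(np.arctan2(M[1,2],M[0,2])); print('yaw',y0)
a=shot('scene','s2.png');b=shot('side','d2.png')
def T(n,pa,pb): print(n,*tri(a,pa,b,pb))
ma,mb=masks(a['img']),masks(b['img'])
for k in ['red','green','blue']: T(k+' board',comps(ma[k])[0][1],comps(mb[k])[0][1])
# lid top corners from crop (scene scale 2.5 off 260,160; side scale 3.333 off 250,200)
S=lambda x,y:(260+x/2.5,160+y/2.5); D=lambda x,y:(250+(x-400)/3.333,200+y/3.333)
for n,pa,pb in [('green far-x,-y',S(287,334),D(593,68)),('green far +y',S(243,297),D(565,35)),('green near+y',S(307,230),D(467,70)),('green near-y',S(350,265),D(490,108)),
  ('black 1',S(85,103),D(702,290)),('black 2',S(62,65),D(683,232)),('black 3',S(117,35),D(597,242)),('black 4',S(143,72),D(610,305))]: T(n,pa,pb)
print('bottle',back(a,[(289,152)],0),back(b,[(306,402)],0),'bowl',back(a,[(485.7,300)],40),back(b,[(227,197)],40))
plan([((430,430,420),y0),])
plan([((480,240,420),y0*0+90 if y0>0 else -90)])
plan([((480,60,420),90 if y0>0 else -90)])
E
```

```text
[[-0.    -0.891  0.454]
 [-0.001  0.454  0.891]
 [-1.    -0.    -0.001]]
yaw 63.02492106938885
red board [ 6.252e+02 -2.164e+02 -6.000e-01] [0.8, 0.8]
green board [497.3 399.8  -0.7] [0.5, 0.5]
blue board [ 4.980e+02 -3.901e+02  2.000e-01] [0.5, 0.5]
green far-x,-y [477.6 136.4  48.4] [14.4, 14.4]
green far +y [472.2 111.8  94.6] [13.6, 13.6]
green near+y [382.9 103.1  93.9] [11.8, 11.8]
green near-y [382.4 128.   44.2] [14.0, 14.0]
black 1 [ 439.5 -157.4   78.9] [8.3, 8.3]
black 2 [ 438.  -162.7  137.6] [8.0, 8.0]
black 3 [ 379.7 -151.1  141.1] [7.2, 7.2]
black 4 [ 375.1 -144.4   79.5] [8.7, 8.7]
bottle [[ 292.5312095  -327.98162215]] [[ 273.52215242 -359.70098927]] bowl [[296.76462957 326.04779544]] [[313.8974166  335.22212051]]
row -0.58 -0.941 -0.484 0.0 -0.001 0.0 
row -0.0 -0.654 -0.733 -0.3 0.0 0.0 
row -0.001 0.001 -0.9 0.0 0.0 0.0
```

{"method": "jog_arm", "body": {"steps": [-0.58,-0.941,-0.484,0,-0.001,0,1,-0.58,-0.941,-0.484,0,-0.001,0,1,-0.58,-0.941,-0.484,0,-0.001,0,1,-0.58,-0.941,-0.484,0,-0.001,0,1,-0.58,-0.941,-0.484,0,-0.001,0,1,-0.58,-0.941,-0.484,0,-0.001,0,1]}}

```text
time_s: 1.1
tcp_pos: [429.3, 430.4, 419.7]
tcp_rot: [0.603, -0.369, 0.602, 0.37]
contact_force: [0.5, 0.7, -1.1]
finger_gap: 85.2
```

{"method": "jog_arm", "body": {"steps": [0,-0.654,-0.733,-0.3,0,0,1,0,-0.654,-0.733,-0.3,0,0,1,0,-0.654,-0.733,-0.3,0,0,1,0,-0.654,-0.733,-0.3,0,0,1,0,-0.654,-0.733,-0.3,0,0,1,0,-0.654,-0.733,-0.3,0,0,1]}}

```text
time_s: 1.85
tcp_pos: [479.0, 242.8, 419.1]
tcp_rot: [0.499, -0.501, 0.498, 0.502]
contact_force: [-0.3, 0.1, -0.5]
finger_gap: 85.4
```

{"method": "jog_arm", "body": {"steps": [-0.001,0.001,-0.9,0,0,0,1,-0.001,0.001,-0.9,0,0,0,1,-0.001,0.001,-0.9,0,0,0,1,-0.001,0.001,-0.9,0,0,0,1,-0.001,0.001,-0.9,0,0,0,1]}}

```text
time_s: 2.48
tcp_pos: [479.9, 62.4, 419.5]
tcp_rot: [0.5, -0.501, 0.498, 0.501]
contact_force: [0.3, 1.1, -0.3]
finger_gap: 85.5
```

```bash
python3 - <<'E'
from h import *
st(); c=shot('wrist','w1.png'); np.save('w1.npy',c,allow_pickle=True)
plan([((460,-120,420),90)])
E
```

```text
t 2.48 tcp [479.9  62.4 419.5] err [-0.   2.3 -0.5] rot 0.22 F [ 0.3  1.1 -0.3] gap 85.5
row -0.0 0.1 -0.9 0.0 0.0 0.0
```

View pics/w1.png

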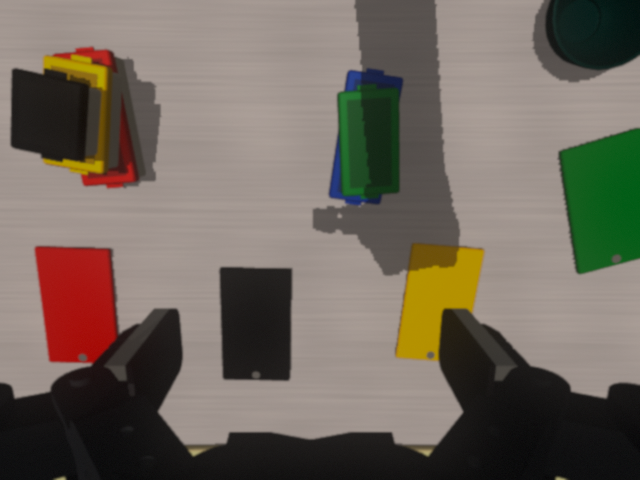

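{"method": "jog_arm", "body": {"steps": [0,0.1,-0.9,0,0,0,1,0,0.1,-0.9,0,0,0,1,0,0.1,-0.9,0,0,0,1,0,0.1,-0.9,0,0,0,1,0,0.1,-0.9,0,0,0,1,0,0.1,-0.9,0,0,0,1]}}

```text
time_s: 3.28
tcp_pos: [460.7, -117.5, 419.1]
tcp_rot: [0.499, -0.501, 0.498, 0.502]
contact_force: [-0.1, 0.3, 0.1]
finger_gap: 85.1
```

```bash
cat >> h.py <<'E'
from scipy.optimize import minimize
def wmasks(img):
    h=cv2.cvtColor(img,cv2.COLOR_RGB2HSV); H,S,V=[h[:,:,i].astype(int) for i in range(3)]
    m={'red':((H<8)|(H>172))&(S>150),'yellow':(H>18)&(H<34)&(S>170),'green':(H>50)&(H<75)&(S>150),'blue':(H>108)&(H<130)&(S>130),'black':(V<62)&(S<90)}
    m={k:v.astype(np.uint8) for k,v in m.items()}
    return m
def fit(c,mask,L,W,z0,z1,x0):
    # fit hull of box L x W, z0..z1 to mask: x,y,yaw(deg)
    def poly(p):
        a=np.radians(p[2]); e=np.array([np.cos(a),np.sin(a)]); n=np.array([-e[1],e[0]])
        P=[np.r_[p[:2]+sx*L/2*e+sy*W/2*n,z] for sx,sy in((1,1),(1,-1),(-1,-1),(-1,1)) for z in((z0,z1) if z0!=z1 else (z1,))]
        return cv2.convexHull(proj(c,P).astype(np.float32)).reshape(-1,2)
    ms=mask.astype(np.float32); 
    def cost(p):
        q=poly(p)*4; big=np.zeros((480*4,640*4),np.uint8); cv2.fillConvexPoly(big,np.round(q*16).astype(np.int32),1,shift=4)
        m=cv2.resize(big.astype(np.float32),(640,480),interpolation=cv2.INTER_AREA); return float(abs(m-ms).sum()/ms.sum())
    best=min((minimize(cost,x0,method='Nelder-Mead',options=dict(initial_simplex=np.array(x0)+np.array([[0,0,0],[d,0,0],[0,d,0],[0,0,d]]),xatol=.05,fatol=1e-4)) for d in(8,-5)),key=lambda r:r.fun)
    return best.x.round(2),round(best.fun,3)
BOARD={'red':(623,-217,-2),'black':(650,-4,0),'yellow':(622,218,-5),'green':(497,396,17),'blue':(498,-390,-2)}
def near(c,m,X,amin=150):
    u=proj(c,[X])[0]; cs=comps(m,amin); return min(cs,key=lambda t:np.hypot(*(t[1]-u)))
E
python3 - <<'E'
from h import *
st(); c2=shot('wrist','w2.png'); np.save('w2.npy',c2,allow_pickle=True)
c1=np.load('w1.npy',allow_pickle=True).item()
for c in(c1,c2):
    m=wmasks(c['img'])
    for k in['black','red','yellow','green','blue']:
        x,y,t=BOARD[k]; b=near(c,m[k],(x,y,8)); 
        if np.hypot(*(b[1]-proj(c,[(x,y,8)])[0]))<60 and b[2][0]>1 and b[2][0]+b[2][2]<639: print('board',k,b[1],b[2],fit(c,b[3],150,86,0,8,(x,y,t)))
    for k,L,X in(('black',64,(408,-154,120)),('green',96,(428,120,80))):
        b=near(c,m[k],X); print('tub',k,b[1],b[2],fit(c,b[3],L,56,X[2]-8,X[2],(X[0],X[1],0)))
E
```

```text
t 3.27 tcp [ 460.7 -117.5  419.1] err [ 0.7  2.4 -0.8] rot 0.28 F [-0.1  0.3  0.1] gap 85.1
board black [255.7 322.5] [221 268  70 112] (array([651.45,  -1.74,  -1.08]), np.float64(0.087))
board red [ 76.9 301.9] [ 35 247  83 117] (array([ 626.18, -212.3 ,   -2.03]), np.float64(0.138))
board yellow [435.  294.9] [396 244  88 116] (array([622.28, 219.56,  -3.92]), np.float64(0.318))
tub black [ 51.2 115.3] [12 69 87 91] (array([ 406.08, -149.84,  -11.4 ]), np.float64(0.202))
tub green [366.  145.2] [339  86  59 112] (array([429.03, 118.24,   3.46]), np.float64(2.153))
board black [400.9 337.4] [364 284  77 110] (array([ 6.5131e+02, -2.5700e+00, -2.4000e-01]), np.float64(0.1))
board red [228.7 318.3] [193 263  72 114] (array([ 626.31, -213.53,   -2.19]), np.float64(0.084))
board yellow [586.6 317.7] [538 261 100 117] (array([621.2 , 221.7 ,  -6.23]), np.float64(0.107))
board blue [ 70.9 215.5] [ 25 153  90 129] (array([ 499.29, -385.26,   -1.65]), np.float64(0.11))
tub black [267.  140.2] [231  97  74  87] (array([ 406.44, -151.33,  -11.43]), np.float64(0.121))
tub green [559.4 161.4] [527 107  69 111] (array([427.31, 117.29,   3.77]), np.float64(0.122))
```

View pics/w2.png

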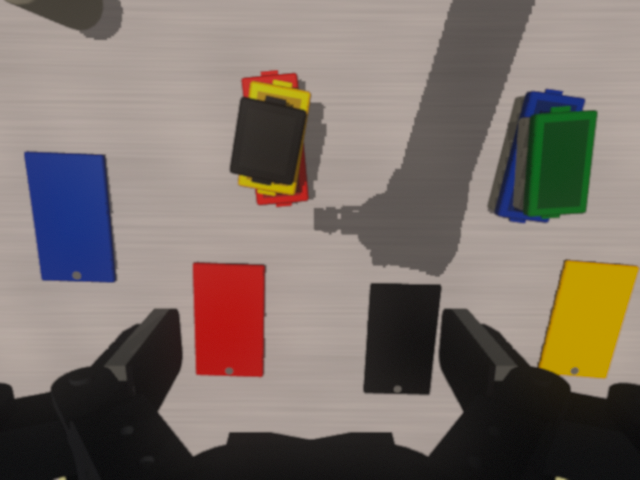

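```bash
python3 - <<'E'
from h import *
plan([((406.4,-151,235),78.6)])
plan([((406.4,-151,175),78.6),((406.4,-151,157),78.6)])
E
```

```text
row 0.924 0.269 -0.156 0.127 0.0 0.0 
row 0.3 -0.0 0.0 -0.0 0.0 0.0 
row 0.39 -0.0 0.0 -0.0 0.0 0.0
```

{"method": "jog_arm", "body": {"steps": [0.924,0.269,-0.156,0.127,0,0,1,0.924,0.269,-0.156,0.127,0,0,1,0.924,0.269,-0.156,0.127,0,0,1,0.924,0.269,-0.156,0.127,0,0,1,0.924,0.269,-0.156,0.127,0,0,1,0.924,0.269,-0.156,0.127,0,0,1,0.924,0.269,-0.156,0.127,0,0,1,0.924,0.269,-0.156,0.127,0,0,1]}}

```text
time_s: 4.32
tcp_pos: [407.0, -150.9, 235.3]
tcp_rot: [0.548, -0.448, 0.546, 0.448]
contact_force: [0.8, 0.6, -0.1]
finger_gap: 85.3
```

```bash
python3 - <<'E'
from h import *
d=json.load(open('cmd.json')); p=d['p'][:]; d2=dict(d); d2['p']=[p[0],p[1],235]; json.dump(d2,open('cmd.json','w')); st(); json.dump(d,open('cmd.json','w'))
c=shot('wrist','w3.png'); m=wmasks(c['img'])
for k,L,X in(('black',64,(406.4,-151,120)),('yellow',96,(407,-149,80))):
    b=near(c,m[k],X); print(k,b[1],b[2],fit(c,b[3],L,56,X[2]-8,X[2],(X[0],X[1],-11)))
E
```

```text
t 4.33 tcp [ 407.  -150.9  235.3] err [0.7 0.1 0.3] rot 0.14 F [ 0.8  0.6 -0.1] gap 85.3
black [301.7 275.9] [243 204 124 134] (array([ 405.67, -152.38,  -13.04]), np.float64(0.2))
yellow [306.4 178. ] [253 151 105  55] (array([ 400.33, -148.9 ,   -7.6 ]), np.float64(3.25))
```

View pics/w3.png

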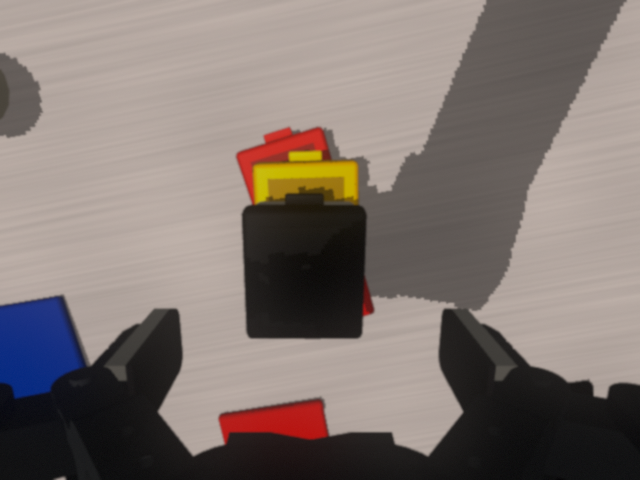

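{"method": "jog_arm", "body": {"steps": [0.3,0,0,0,0,0,1,0.3,0,0,0,0,0,1,0.39,0,0,0,0,0,1,0.39,0,0,0,0,0,1,0.39,0,0,0,0,0,1,0.39,0,0,0,0,0,0,0.39,0,0,0,0,0,0,0.39,0,0,0,0,0,0,0.39,0,0,0,0,0,0,0.39,0,0,0,0,0,0,0.39,0,0,0,0,0,0,0.39,0,0,0,0,0,0]}}

```text
time_s: 5.88
tcp_pos: [407.0, -151.6, 157.5]
tcp_rot: [0.548, -0.448, 0.546, 0.447]
contact_force: [-1.4, -2.1, 6.5]
finger_gap: 55.1
```

```bash
python3 - <<'E'
from h import *
st()
plan([((406.4,-151,175),78.6),((406.4,-151,240),78.6)])
plan([((590,-40,240),85),])
plan([((651.4,-2.2,240),89.3),((651.4,-2.2,140),89.3)])
plan([((651.4,-2.2,100),89.3),((651.4,-2.2,90),89.3),((651.4,-2.2,86),89.3)])
E
```

```text
t 5.88 tcp [ 407.  -151.6  157.5] err [ 0.7 -0.6  0.4] rot 0.13 F [-1.4 -2.1  6.5] gap 55.1
row -0.09 -0.0 0.0 -0.0 0.0 0.0 
row -0.415 -0.0 0.0 -0.0 0.0 0.0 
row 0.001 -0.791 0.726 -0.071 0.0 0.0 
row 0.0 -0.289 0.215 -0.048 0.0 0.0 
row 0.5 -0.289 0.215 -0.048 0.0 0.0 
row 0.2 0.0 -0.0 0.0 0.0 0.0 
row 0.25 0.0 -0.0 0.0 0.0 0.0 
row 0.27 0.0 -0.0 0.0 0.0 0.0
```

{"method": "jog_arm", "body": {"steps": [-0.04,0,0,0,0,0,0,-0.09,0,0,0,0,0,0,-0.25,0,0,0,0,0,0,-0.415,0,0,0,0,0,0,-0.415,0,0,0,0,0,0,-0.415,0,0,0,0,0,0]}}

```text
time_s: 6.62
tcp_pos: [405.7, -150.6, 239.0]
tcp_rot: [0.547, -0.447, 0.547, 0.449]
contact_force: [-0.2, 0.3, -2.3]
finger_gap: 55.1
```

{"method": "jog_arm", "body": {"steps": [0.001,-0.1,0.092,-0.009,0,0,0,0.001,-0.26,0.24,-0.023,0,0,0,0.001,-0.44,0.404,-0.04,0,0,0,0.001,-0.62,0.569,-0.056,0,0,0,0.001,-0.74,0.68,-0.066,0,0,0,0.001,-0.791,0.726,-0.071,0,0,0,0.001,-0.791,0.726,-0.071,0,0,0]}}

```text
time_s: 7.5
tcp_pos: [590.0, -39.4, 238.3]
tcp_rot: [0.521, -0.477, 0.521, 0.479]
contact_force: [-1.2, -0.7, -2.2]
finger_gap: 55.0
```

{"method": "jog_arm", "body": {"steps": [0,-0.1,0.074,-0.016,0,0,0,0,-0.22,0.164,-0.036,0,0,0,0,-0.289,0.215,-0.048,0,0,0,0,-0.289,0.215,-0.048,0,0,0,0.1,-0.289,0.215,-0.048,0,0,0,0.25,-0.289,0.215,-0.048,0,0,0,0.4,-0.289,0.215,-0.048,0,0,0,0.5,-0.289,0.215,-0.048,0,0,0,0.5,-0.289,0.215,-0.048,0,0,0]}}

```text
time_s: 8.62
tcp_pos: [649.8, -2.6, 137.4]
tcp_rot: [0.502, -0.496, 0.504, 0.498]
contact_force: [-0.3, 0.1, -1.7]
finger_gap: 55.4
```

{"method": "jog_arm", "body": {"steps": [0.1,0,0,0,0,0,0,0.17,0,0,0,0,0,0,0.21,0,0,0,0,0,0,0.23,0,0,0,0,0,0,0.25,0,0,0,0,0,0,0.26,0,0,0,0,0,0,0.27,0,0,0,0,0,0,0.27,0,0,0,0,0,0,0.27,0,0,0,0,0,0]}}

```text
time_s: 9.75
tcp_pos: [651.6, -1.9, 85.7]
tcp_rot: [0.504, -0.497, 0.502, 0.497]
contact_force: [-0.2, -0.0, -2.7]
finger_gap: 54.8
```

```bash
python3 - <<'E'
from h import *
st()
for n in['side']: c=shot(n,n+'4.png'); cv2.imwrite('pics/crop4.png',cv2.resize(c['img'][150:350,230:480],(750,600),interpolation=cv2.INTER_CUBIC)[:,:,::-1])
E
```

```text
t 9.75 tcp [651.6  -1.9  85.7] err [ 0.1  0.2 -0.3] rot 0.06 F [-0.2 -0.  -2.7] gap 54.8
```

View pics/crop4.png

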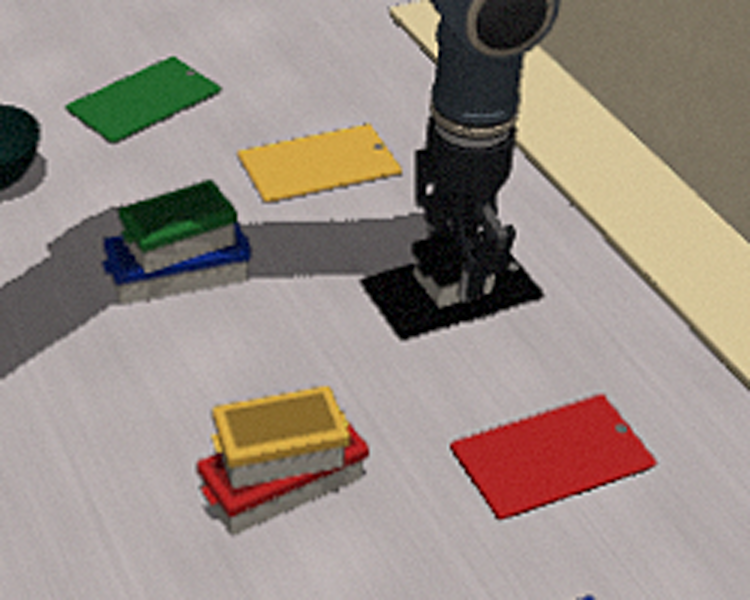

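{"method": "jog_arm", "body": {"steps": [0.005,0,0,0,0,0,0,0.005,0,0,0,0,0,0]}}

```text
time_s: 10.05
tcp_pos: [651.7, -2.0, 85.6]
tcp_rot: [0.504, -0.497, 0.502, 0.497]
contact_force: [-2.7, -1.0, 5.4]
finger_gap: 55.0
```

{"method": "jog_arm", "body": {"steps": [0.005,0,0,0,0,0,0,0.005,0,0,0,0,0,0]}}

```text
time_s: 10.3
tcp_pos: [651.7, -2.0, 85.6]
tcp_rot: [0.504, -0.497, 0.502, 0.497]
contact_force: [-4.6, -0.6, 11.6]
finger_gap: 55.4
```

{"method": "jog_arm", "body": {"steps": [-0.005,0,0,0,0,0,0,-0.005,0,0,0,0,0,1,-0.005,0,0,0,0,0,1,-0.005,0,0,0,0,0,1,-0.005,0,0,0,0,0,1,-0.005,0,0,0,0,0,1,-0.1,0,0,0,0,0,1,-0.3,0,0,0,0,0,1,-0.6,0,0,0,0,0,1,-0.9,0,0,0,0,0,1,-0.9,0,0,0,0,0,1,-0.9,0,0,0,0,0,1]}}

```text
time_s: 11.8
tcp_pos: [651.1, -2.1, 264.5]
tcp_rot: [0.504, -0.497, 0.502, 0.497]
contact_force: [0.2, 0.9, 0.1]
finger_gap: 85.5
```

```bash
cat >> h.py <<'E'
def setcmd(p,yaw): json.dump({'p':list(map(float,p)),'q':R.from_matrix(tool(yaw)).as_quat().tolist()},open('cmd.json','w'))
def lidfit(k,L,X,yaw0,f,amin=150):
    c=shot('wrist',f); m=wmasks(c['img']); b=near(c,m[k],X,amin); print(k,b[1],b[2],fit(c,b[3],L,56,X[2]-8,X[2],(X[0],X[1],yaw0))); return c
E
python3 - <<'E'
from h import *
p,r=cmd(); setcmd((651.4,-2.2,264),89.3); st()
plan([((500,-90,290),84)])
plan([((410,-150,290),80)])
E
```

```text
t 11.8 tcp [651.1  -2.1 264.5] err [-0.3  0.1  0.5] rot 0.14 F [0.2 0.9 0.1] gap 85.5
row -0.13 0.752 -0.448 0.059 0.0 0.0 
row 0.0 0.416 -0.346 0.044 0.0 0.0
```

{"method": "jog_arm", "body": {"steps": [-0.13,0.752,-0.448,0.059,0,0,1,-0.13,0.752,-0.448,0.059,0,0,1,-0.13,0.752,-0.448,0.059,0,0,1,-0.13,0.752,-0.448,0.059,0,0,1,-0.13,0.752,-0.448,0.059,0,0,1]}}

```text
time_s: 12.42
tcp_pos: [499.9, -89.4, 288.7]
tcp_rot: [0.526, -0.473, 0.525, 0.474]
contact_force: [-0.0, 1.0, -0.0]
finger_gap: 85.2
```

{"method": "jog_arm", "body": {"steps": [0,0.416,-0.346,0.044,0,0,1,0,0.416,-0.346,0.044,0,0,1,0,0.416,-0.346,0.044,0,0,1,0,0.416,-0.346,0.044,0,0,1,0,0.416,-0.346,0.044,0,0,1,0,0.416,-0.346,0.044,0,0,1]}}

```text
time_s: 13.18
tcp_pos: [410.8, -149.4, 289.0]
tcp_rot: [0.541, -0.455, 0.541, 0.455]
contact_force: [-0.7, -0.1, 0.3]
finger_gap: 85.3
```

```bash
python3 - <<'E'
from h import *
st(); c=lidfit('yellow',96,(407,-151,80),-10,'w5.png')
m=wmasks(c['img']); n,l,s,ce=cv2.connectedComponentsWithStats(m['red']); print([ (s[i],ce[i]) for i in range(1,n) if s[i,4]>100])
E
```

```text
t 13.18 tcp [ 410.8 -149.4  289. ] err [ 0.9  0.6 -1. ] rot 0.13 F [-0.7 -0.1  0.3] gap 85.3
yellow [305.2 217.2] [262 142  86 150] (array([ 404.98, -150.78,  -10.05]), np.float64(0.07))
[(array([ 248,  124,   78,   66, 1426], dtype=int32), array([282.95582048, 141.75596073])), (array([346, 235,  13,  50, 341], dtype=int32), array([351.1143695 , 266.71260997])), (array([ 224,  362,  101,   79, 6212], dtype=int32), array([276.39890534, 401.22714102]))]
```

View pics/w5.png

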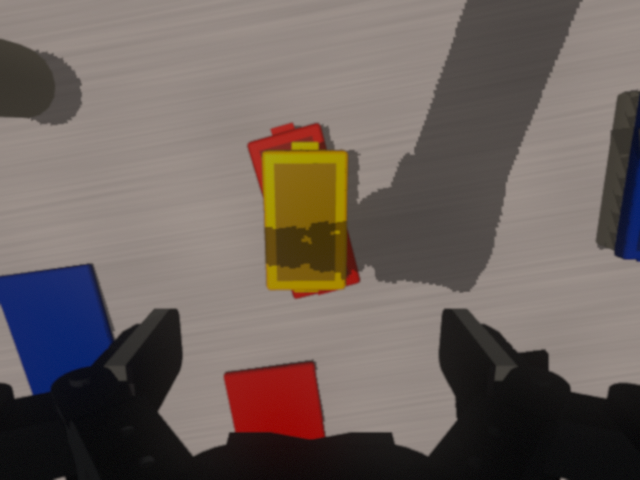

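{"method": "jog_arm", "body": {"steps": [0.3,0.025,0,0,0,0,1,0.55,0.025,0,0,0,0,1,0.7,0.025,0,0,0,0,1,0.8,0.025,0,0,0,0,1,0.86,0.025,0,0,0,0,1,0.86,0.025,0,0,0,0,1,0.86,0.025,0,0,0,0,1,0.86,0.025,0,0,0,0,0,0.86,0.025,0,0,0,0,0,0.86,0.025,0,0,0,0,0,0.86,0.025,0,0,0,0,0,0.86,0.025,0,0,0,0,0]}}

```text
time_s: 14.72
tcp_pos: [405.7, -149.3, 118.1]
tcp_rot: [0.542, -0.455, 0.541, 0.454]
contact_force: [-1.2, -0.4, 6.5]
finger_gap: 55.0
```

{"method": "jog_arm", "body": {"steps": [0,0,0,0,0,0,0,0,0,0,0,0,0,0]}}

```text
time_s: 14.98
tcp_pos: [405.7, -149.3, 118.1]
tcp_rot: [0.542, -0.455, 0.541, 0.454]
contact_force: [-0.1, -0.1, 6.6]
finger_gap: 55.2
```

```bash
python3 - <<'E'
from h import *
setcmd((405,-150.8,118),80); st()
for n in['scene','side']:
    c=shot(n,n+'5.png'); h=cv2.cvtColor(c['img'],cv2.COLOR_RGB2HSV).astype(int); m=masks(c['img']); m['yellow']=((h[:,:,0]>18)&(h[:,:,0]<32)&(h[:,:,1]>130)).astype(np.uint8)
    for k in BOARD:
        if k=='black': continue
        x,y,t=BOARD[k]; b=near(c,m[k],(x,y,8)); print(n,k,b[2],fit(c,b[3],150,86,0,8,BOARD[k]))
E
```

```text
t 14.97 tcp [ 405.7 -149.3  118.1] err [0.7 1.5 0.1] rot 0.16 F [-0.1 -0.1  6.6] gap 55.2
scene red [186 224  68  55] (array([ 624.32, -214.6 ,   -2.05]), np.float64(0.148))
scene yellow [312 338  76  70] (array([622.  , 220.47,  -4.23]), np.float64(0.065))
scene green [421 354  60  74] (array([495.69, 398.71,  16.21]), np.float64(0.163))
scene blue [186 160  58  45] (array([ 494.59, -388.07,   -4.7 ]), np.float64(0.375))
side red [380 282  68  41] (array([ 624.17, -218.28,   -2.04]), np.float64(0.101))
side yellow [344 191  20  21] (array([ 687.45,  234.33, -117.72]), np.float64(2.393))
side green [252 171  40  26] (array([496.69, 396.75,  23.84]), np.float64(0.499))
side blue [369 349  78  54] (array([ 499.88, -390.38,   -1.27]), np.float64(0.295))
```

```bash
python3 - <<'E'
from h import *
Z=230
plan([((405,-150.8,Z),80)])
plan([((520,40,Z),82)])
plan([((622.3,200,Z),85.4)])
plan([((622.3,221,Z),85.4),((622.3,221,125),85.4)])
plan([((622.3,221,86),85.4)])
E
```

```text
row -0.56 0.0 -0.0 0.0 0.0 0.0 
row 0.0 -0.401 1.039 -0.022 0.0 0.0 OUT OF RANGE
row 0.0 -0.394 0.864 -0.038 0.0 0.0 
row 0.0 0.008 0.105 -0.0 0.0 0.0 
row 0.525 0.008 0.105 -0.0 0.0 0.0 
row 0.195 -0.0 -0.0 -0.0 0.0 0.0
```

```bash
python3 - <<'E'
from h import *
Z=230
setcmd((405,-150.8,Z),80)
plan([((514,30,Z),82.7)])
plan([((622.3,210,Z),85.4)])
plan([((622.3,221,Z),85.4),((622.3,221,125),85.4)])
E
```

```text
row 0.0 -0.38 0.985 -0.03 0.0 0.0 
row 0.0 -0.422 0.961 -0.03 0.0 0.0 
row 0.0 0.004 0.055 -0.0 0.0 0.0 
row 0.525 0.004 0.055 -0.0 0.0 0.0
```

{"method": "jog_arm", "body": {"steps": [-0.04,0,0,0,0,0,0,-0.1,0,0,0,0,0,0,-0.25,0,0,0,0,0,0,-0.4,0,0,0,0,0,0,-0.52,0,0,0,0,0,0,-0.56,0,0,0,0,0,0,-0.56,0,0,0,0,0,0]}}

```text
time_s: 15.95
tcp_pos: [405.0, -149.0, 229.5]
tcp_rot: [0.542, -0.455, 0.541, 0.455]
contact_force: [-0.3, 0.2, -1.5]
finger_gap: 54.9
```

```bash
python3 - <<'E'
from h import *
Z=230
setcmd((405.1,-149.1,Z),80)
plan([((514,31,Z),82.7)])
plan([((622.3,210,Z),85.4)])
plan([((622.3,221,Z),85.4),((622.3,221,125),85.4)])
E
```

```text
row 0.0 -0.38 0.981 -0.03 0.0 0.0 
row 0.0 -0.423 0.957 -0.03 0.0 0.0 
row 0.0 0.004 0.055 -0.0 0.0 0.0 
row 0.525 0.004 0.055 -0.0 0.0 0.0
```

{"method": "jog_arm", "body": {"steps": [0,-0.05,0.128,-0.004,0,0,0,0,-0.13,0.335,-0.01,0,0,0,0,-0.22,0.567,-0.017,0,0,0,0,-0.31,0.8,-0.025,0,0,0,0,-0.38,0.981,-0.03,0,0,0]}}

```text
time_s: 16.58
tcp_pos: [514.1, 33.0, 228.1]
tcp_rot: [0.53, -0.467, 0.53, 0.469]
contact_force: [-0.2, -1.0, -1.9]
finger_gap: 55.1
```

{"method": "jog_arm", "body": {"steps": [0,-0.11,0.249,-0.008,0,0,0,0,-0.22,0.497,-0.016,0,0,0,0,-0.32,0.724,-0.023,0,0,0,0,-0.39,0.882,-0.028,0,0,0,0,-0.423,0.957,-0.03,0,0,0,0,-0.423,0.957,-0.03,0,0,0]}}

```text
time_s: 17.32
tcp_pos: [621.6, 210.3, 228.5]
tcp_rot: [0.519, -0.479, 0.52, 0.48]
contact_force: [-0.9, -0.2, -1.3]
finger_gap: 55.2
```

{"method": "jog_arm", "body": {"steps": [0,0.004,0.055,0,0,0,0,0.05,0.004,0.055,0,0,0,0,0.18,0.004,0.055,0,0,0,0,0.35,0.004,0.055,0,0,0,0,0.48,0.004,0.055,0,0,0,0,0.58,0.004,0.055,0,0,0,0,0.65,0.004,0.055,0,0,0,0,0.69,0.004,0.055,0,0,0,0,0.71,0.004,0.055,0,0,0,0,0.715,0.004,0.055,0,0,0,0,0.715,0.004,0.055,0,0,0,0]}}

```text
time_s: 18.7
tcp_pos: [622.5, 221.5, 87.5]
tcp_rot: [0.52, -0.48, 0.519, 0.48]
contact_force: [0.1, 0.8, -2.0]
finger_gap: 55.3
```

{"method": "jog_arm", "body": {"steps": [0.003,0,0,0,0,0,0,0.005,0,0,0,0,0,0,0.005,0,0,0,0,0,0]}}

```text
time_s: 19.08
tcp_pos: [622.3, 221.4, 86.3]
tcp_rot: [0.52, -0.48, 0.519, 0.48]
contact_force: [0.2, -1.1, -0.5]
finger_gap: 55.3
```

{"method": "jog_arm", "body": {"steps": [0.003,0,0,0,0,0,0,0.003,0,0,0,0,0,0,0.003,0,0,0,0,0,1,0.003,0,0,0,0,0,1,0.003,0,0,0,0,0,1,0.003,0,0,0,0,0,1,0.003,0,0,0,0,0,1,-0.1,0,0,0,0,0,1,-0.3,0,0,0,0,0,1,-0.6,0,0,0,0,0,1,-0.9,0,0,0,0,0,1,-0.95,0,0,0,0,0,1]}}

```text
time_s: 20.58
tcp_pos: [624.3, 221.3, 283.2]
tcp_rot: [0.524, -0.481, 0.515, 0.478]
contact_force: [0.1, 0.2, -0.8]
finger_gap: 85.1
```

```bash
python3 - <<'E'
from h import *
setcmd((622.3,221,86-.6+.6+190),85.4); st()
plan([((480,130,310),90)])
plan([((405,118,380),93.6)])
E
```

```text
t 20.57 tcp [624.3 221.3 283.2] err [2.  0.3 7.2] rot 0.74 F [ 0.1  0.2 -0.8] gap 85.1
row -0.17 0.673 -0.511 -0.051 0.0 0.0 
row -0.35 0.375 -0.06 -0.04 -0.0 -0.0
```

```bash
python3 - <<'E'
from h import *
setcmd((622.3,221,276),85.4)
plan([((450,180,420),91)])
E
```

```text
row -0.72 0.842 -0.273 -0.062 -0.0 -0.0
```

{"method": "jog_arm", "body": {"steps": [-0.72,0.842,-0.273,-0.062,0,0,1,-0.72,0.842,-0.273,-0.062,0,0,1,-0.72,0.842,-0.273,-0.062,0,0,1,-0.72,0.842,-0.273,-0.062,0,0,1,-0.72,0.842,-0.273,-0.062,0,0,1,-0.72,0.842,-0.273,-0.062,0,0,1,-0.72,0.842,-0.273,-0.062,0,0,1]}}

```text
time_s: 21.45
tcp_pos: [450.1, 179.8, 418.5]
tcp_rot: [0.495, -0.504, 0.496, 0.505]
contact_force: [-0.8, 0.4, -0.1]
finger_gap: 85.5
```

```bash
python3 - <<'E'
from h import *
st(); c=lidfit('green',96,(428,117.5,80),3.6,'w6.png'); m=wmasks(c['img'])
b=near(c,m['green'],(498,399,8)); print('gboard',b[2],fit(c,b[3],150,86,0,8,(498,399,17)))
b=near(c,m['yellow'],(622,221,8)); hull=b[3]; print('yboard',b[2],fit(c,cv2.morphologyEx(hull.astype(np.uint8),cv2.MORPH_CLOSE,np.ones((25,25))),150,86,0,8,(622,221,-4.5)))
E
```

```text
t 21.45 tcp [450.1 179.8 418.5] err [ 0.  -0.3 -1.5] rot 0.07 F [-0.8  0.4 -0.1] gap 85.5
green [248.4 170.8] [214 118  63 109] (array([427.53, 119.91,   1.42]), np.float64(2.022))
gboard [452 162  93 137] (array([499.92, 398.48,  17.21]), np.float64(0.126))
yboard [301 269  81 115] (array([622.78, 220.01,  -4.01]), np.float64(0.076))
```

View pics/w6.png

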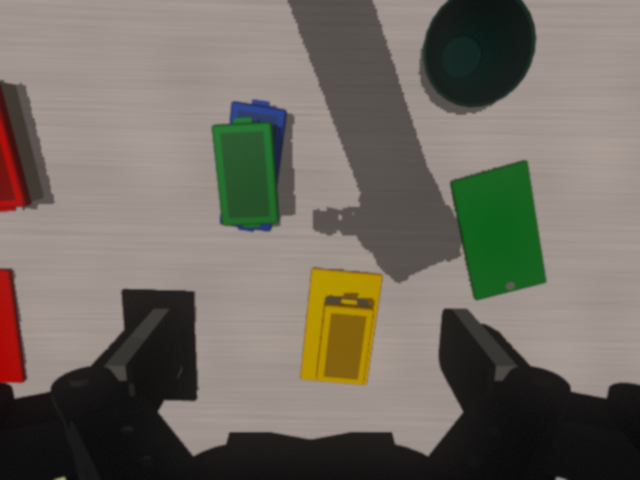

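```bash
cat >> h.py <<'E'
def win(c,m,X,r):
    u,v=proj(c,[X])[0]; w=np.zeros_like(m); v,u=int(v),int(u); w[max(v-r,0):v+r,max(u-r,0):u+r]=1
    return cv2.morphologyEx(m*w,cv2.MORPH_CLOSE,np.ones((15,15),np.uint8))
E
python3 - <<'E'
from h import *
s=bot.sense(); c=shot('wrist','w6b.png'); h=cv2.cvtColor(c['img'],cv2.COLOR_RGB2HSV).astype(int)
m=((h[:,:,0]>45)&(h[:,:,0]<80)&(h[:,:,1]>90)&(h[:,:,2]>30)).astype(np.uint8)
w=win(c,m,(428,118,80),75); print(w.sum(),fit(c,w,96,56,72,80,(428,118,3.6)))
plan([((427.5,118,250),93.7)])
plan([((427.5,118,130),93.7),((427.5,118,118),93.7)])
E
```

```text
6015 (array([427.19, 120.2 ,   3.6 ]), np.float64(0.068))
row 0.85 0.118 -0.308 -0.03 -0.0 -0.0 
row 0.6 0.0 -0.0 -0.0 -0.0 -0.0 
row 0.66 0.0 -0.0 -0.0 -0.0 -0.0
```

{"method": "jog_arm", "body": {"steps": [0.85,0.118,-0.3,-0.03,0,0,1,0.85,0.118,-0.3,-0.03,0,0,1,0.85,0.118,-0.3,-0.03,0,0,1,0.85,0.118,-0.3,-0.03,0,0,1,0.85,0.118,-0.3,-0.03,0,0,1,0.85,0.118,-0.3,-0.03,0,0,1]}}

```text
time_s: 22.3
tcp_pos: [429.2, 121.0, 251.8]
tcp_rot: [-0.485, 0.517, -0.481, -0.516]
contact_force: [0.8, -0.7, 0.5]
finger_gap: 85.3
```

{"method": "jog_arm", "body": {"steps": [0.2,0,0,0,0,0,1,0.4,0,0,0,0,0,1,0.55,0,0,0,0,0,1,0.63,0,0,0,0,0,1,0.66,0,0,0,0,0,1,0.66,0,0,0,0,0,1,0.66,0,0,0,0,0,0,0.66,0,0,0,0,0,0,0.66,0,0,0,0,0,0,0.66,0,0,0,0,0,0,0.66,0,0,0,0,0,0,0.66,0,0,0,0,0,0]}}

```text
time_s: 23.8
tcp_pos: [428.1, 119.9, 118.7]
tcp_rot: [-0.485, 0.516, -0.482, -0.516]
contact_force: [-1.3, -0.1, 6.3]
finger_gap: 55.4
```

```bash
python3 - <<'E'
from h import *
setcmd((427.5,119.6,118),93.7); st()
plan([((427.5,119.6,250),93.7)])
plan([((470,290,250),100)])
plan([((500,398.5,250),107.2)])
plan([((500,398.5,87),107.2)])
E
```

```text
t 23.8 tcp [428.1 119.9 118.7] err [0.6 0.3 0.7] rot 0.19 F [-1.3 -0.1  6.3] gap 55.4
row -0.66 0.0 0.0 0.0 0.0 0.0 
row 0.0 -0.267 0.837 -0.07 0.0 0.0 
row 0.0 -0.242 0.508 -0.08 0.0 0.0 
row 0.815 0.0 -0.0 -0.0 0.0 0.0
```

{"method": "jog_arm", "body": {"steps": [-0.04,0,0,0,0,0,0,-0.1,0,0,0,0,0,0,-0.25,0,0,0,0,0,0,-0.42,0,0,0,0,0,0,-0.58,0,0,0,0,0,0,-0.66,0,0,0,0,0,0,-0.66,0,0,0,0,0,0]}}

```text
time_s: 24.68
tcp_pos: [427.8, 119.8, 251.3]
tcp_rot: [-0.485, 0.516, -0.482, -0.516]
contact_force: [-0.1, -0.5, -1.8]
finger_gap: 55.1
```

{"method": "jog_arm", "body": {"steps": [0,-0.04,0.125,-0.01,0,0,0,0,-0.11,0.345,-0.029,0,0,0,0,-0.19,0.595,-0.05,0,0,0,0,-0.24,0.752,-0.063,0,0,0,0,-0.267,0.837,-0.07,0,0,0,0,-0.267,0.837,-0.07,0,0,0]}}

```text
time_s: 25.42
tcp_pos: [469.4, 291.2, 249.0]
tcp_rot: [0.454, -0.542, 0.454, 0.542]
contact_force: [-0.3, -0.8, -2.2]
finger_gap: 55.2
```

{"method": "jog_arm", "body": {"steps": [0,-0.06,0.126,-0.02,0,0,0,0,-0.14,0.294,-0.046,0,0,0,0,-0.21,0.441,-0.069,0,0,0,0,-0.242,0.508,-0.08,0,0,0,0,-0.242,0.508,-0.08,0,0,0,0,-0.242,0.508,-0.08,0,0,0]}}

```text
time_s: 26.18
tcp_pos: [499.9, 396.5, 249.9]
tcp_rot: [-0.42, 0.569, -0.42, -0.569]
contact_force: [0.6, -0.4, -1.7]
finger_gap: 55.2
```

{"method": "jog_arm", "body": {"steps": [0.08,0,0,0,0,0,0,0.22,0,0,0,0,0,0,0.4,0,0,0,0,0,0,0.57,0,0,0,0,0,0,0.68,0,0,0,0,0,0,0.75,0,0,0,0,0,0,0.79,0,0,0,0,0,0,0.81,0,0,0,0,0,0,0.815,0,0,0,0,0,0,0.818,0,0,0,0,0,0,0.82,0,0,0,0,0,0,0.82,0,0,0,0,0,0]}}

```text
time_s: 27.68
tcp_pos: [500.1, 399.1, 86.8]
tcp_rot: [0.42, -0.569, 0.419, 0.569]
contact_force: [-0.8, -0.2, 2.5]
finger_gap: 55.2
```

{"method": "jog_arm", "body": {"steps": [0,0,0,0,0,0,1,0,0,0,0,0,0,1,0,0,0,0,0,0,1,0,0,0,0,0,0,1,0,0,0,0,0,0,1,-0.1,0,0,0,0,0,1,-0.3,0,0,0,0,0,1,-0.6,0,0,0,0,0,1,-0.9,0,0,0,0,0,1,-0.95,0,0,0,0,0,1,-0.95,0,0,0,0,0,1]}}

```text
time_s: 29.05
tcp_pos: [499.8, 398.6, 277.7]
tcp_rot: [0.421, -0.569, 0.418, 0.569]
contact_force: [-0.3, -0.4, -0.2]
finger_gap: 85.2
```

```bash
python3 - <<'E'
from h import *
setcmd((500,398.5,276),107.2); st()
plan([((450,260,400),97)])
plan([((430,80,400),95)])
E
```

```text
t 29.05 tcp [499.8 398.6 277.7] err [-0.2  0.1  1.7] rot 0.23 F [-0.3 -0.4 -0.2] gap 85.2
row -0.62 0.444 -0.588 0.113 0.0 0.0 
row 0.0 0.209 -0.881 0.023 0.0 0.0
```

{"method": "jog_arm", "body": {"steps": [-0.62,0.444,-0.588,0.113,0,0,1,-0.62,0.444,-0.588,0.113,0,0,1,-0.62,0.444,-0.588,0.113,0,0,1,-0.62,0.444,-0.588,0.113,0,0,1,-0.62,0.444,-0.588,0.113,0,0,1,-0.62,0.444,-0.588,0.113,0,0,1]}}

```text
time_s: 29.8
tcp_pos: [449.1, 260.9, 397.7]
tcp_rot: [0.467, -0.53, 0.469, 0.531]
contact_force: [-0.2, -0.1, 0.1]
finger_gap: 85.2
```

{"method": "jog_arm", "body": {"steps": [0,0.209,-0.881,0.023,0,0,1,0,0.209,-0.881,0.023,0,0,1,0,0.209,-0.881,0.023,0,0,1,0,0.209,-0.881,0.023,0,0,1,0,0.209,-0.881,0.023,0,0,1,0,0.209,-0.881,0.023,0,0,1]}}

```text
time_s: 30.55
tcp_pos: [429.9, 81.7, 398.9]
tcp_rot: [0.477, -0.522, 0.477, 0.522]
contact_force: [0.3, -0.3, 0.7]
finger_gap: 85.6
```

```bash
python3 - <<'E'
from h import *
st(); c=shot('wrist','w7.png'); m=wmasks(c['img'])
w=win(c,m['blue'],(430,118,40),90); print(w.sum(),fit(c,w,128,56,32,40,(430,118,-2)))
w=win(c,m['red'],(410,-150,40),90); print(w.sum(),fit(c,w,128,56,32,40,(408,-150,-15)))
E
```

```text
t 30.55 tcp [429.9  81.7 398.9] err [-0.1  1.8 -1.1] rot 0.21 F [ 0.3 -0.3  0.7] gap 85.6
6140 (array([424.42, 119.68,  -8.38]), np.float64(0.189))
8134 (array([ 408.29, -149.14,    5.47]), np.float64(0.064))
```

View pics/w7.png

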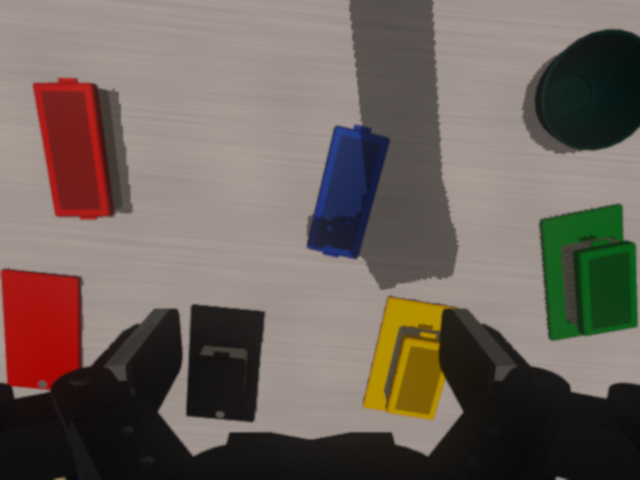

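```bash
python3 - <<'E'
from h import *
plan([((424.5,119.7,270),81.6)])
E
```

```text
row 0.65 0.01 0.201 0.148 -0.0 -0.0
```

{"method": "jog_arm", "body": {"steps": [0.65,0.01,0.201,0.148,0,0,1,0.65,0.01,0.201,0.148,0,0,1,0.65,0.01,0.201,0.148,0,0,1,0.65,0.01,0.201,0.148,0,0,1,0.65,0.01,0.201,0.148,0,0,1,0.65,0.01,0.201,0.148,0,0,1]}}

```text
time_s: 31.35
tcp_pos: [425.4, 119.7, 271.4]
tcp_rot: [0.537, -0.462, 0.533, 0.462]
contact_force: [0.0, -1.0, -0.2]
finger_gap: 85.4
```

```bash
python3 - <<'E'
from h import *
st(); c=shot('wrist','w8.png'); h=cv2.cvtColor(c['img'],cv2.COLOR_RGB2HSV).astype(int); H,S,V=h[:,:,0],h[:,:,1],h[:,:,2]
m=((H>105)&(H<135)&(S>90)&(V>20)).astype(np.uint8)
w=win(c,m,(424,119.7,40),130); print(w.sum(),fit(c,w,128,56,32,40,(424,119.7,-8)))
E
```

```text
t 31.35 tcp [425.4 119.7 271.4] err [ 0.9 -0.1  1.4] rot 0.3 F [ 0.  -1.  -0.2] gap 85.4
13218 (array([424.33, 119.99,  -7.28]), np.float64(0.061))
```

```bash
python3 - <<'E'
from h import *
plan([((424.3,119.9,79),82.7)])
plan([((424.3,119.9,230),82.7)])
plan([((470,-70,230),85)])
plan([((490,-255,230),87)])
plan([((499.3,-385.3,230),88.3)])
plan([((499.3,-385.3,88),88.3)])
E
```

```text
row 0.955 0.001 0.0 -0.012 -0.0 -0.0 
row -0.755 0.0 0.0 0.0 -0.0 -0.0 
row 0.0 -0.347 -0.913 -0.025 -0.0 -0.0 
row 0.0 -0.18 -0.912 -0.023 -0.0 -0.0 
row 0.0 -0.08 -0.648 -0.014 -0.0 -0.0 
row 0.71 -0.0 -0.0 -0.0 -0.0 -0.0
```

{"method": "jog_arm", "body": {"steps": [0.25,0.001,0,-0.012,0,0,1,0.5,0.001,0,-0.012,0,0,1,0.72,0.001,0,-0.012,0,0,1,0.87,0.001,0,-0.012,0,0,1,0.955,0.001,0,-0.012,0,0,1,0.955,0.001,0,-0.012,0,0,1,0.955,0.001,0,-0.012,0,0,0,0.955,0.001,0,-0.012,0,0,0,0.955,0.001,0,-0.012,0,0,0,0.955,0.001,0,-0.012,0,0,0,0.955,0.001,0,-0.012,0,0,0,0.955,0.001,0,-0.012,0,0,0]}}

```text
time_s: 32.9
tcp_pos: [425.1, 120.2, 79.9]
tcp_rot: [0.532, -0.467, 0.529, 0.467]
contact_force: [-0.8, -1.2, 6.1]
finger_gap: 54.9
```

{"method": "jog_arm", "body": {"steps": [-0.04,0,0,0,0,0,0,-0.1,0,0,0,0,0,0,-0.25,0,0,0,0,0,0,-0.45,0,0,0,0,0,0,-0.65,0,0,0,0,0,0,-0.755,0,0,0,0,0,0,-0.755,0,0,0,0,0,0]}}

```text
time_s: 33.78
tcp_pos: [424.8, 120.2, 231.5]
tcp_rot: [0.533, -0.467, 0.528, 0.467]
contact_force: [0.1, -0.2, -2.7]
finger_gap: 55.2
```

{"method": "jog_arm", "body": {"steps": [0,-0.05,-0.132,-0.004,0,0,0,0,-0.13,-0.342,-0.009,0,0,0,0,-0.22,-0.579,-0.016,0,0,0,0,-0.3,-0.789,-0.022,0,0,0,0,-0.347,-0.913,-0.025,0,0,0,0,-0.347,-0.913,-0.025,0,0,0]}}

```text
time_s: 34.52
tcp_pos: [469.3, -72.2, 228.4]
tcp_rot: [0.522, -0.476, 0.523, 0.477]
contact_force: [0.2, 0.3, -2.2]
finger_gap: 55.5
```

{"method": "jog_arm", "body": {"steps": [0,-0.025,-0.13,-0.003,0,0,0,0,-0.07,-0.35,-0.009,0,0,0,0,-0.115,-0.58,-0.015,0,0,0,0,-0.155,-0.79,-0.02,0,0,0,0,-0.18,-0.912,-0.023,0,0,0,0,-0.18,-0.912,-0.023,0,0,0]}}

```text
time_s: 35.28
tcp_pos: [489.3, -255.6, 228.2]
tcp_rot: [0.513, -0.486, 0.513, 0.487]
contact_force: [0.5, 1.0, -2.3]
finger_gap: 55.0
```

{"method": "jog_arm", "body": {"steps": [0,-0.015,-0.12,-0.003,0,0,0,0,-0.04,-0.32,-0.007,0,0,0,0,-0.065,-0.52,-0.011,0,0,0,0,-0.08,-0.648,-0.014,0,0,0,0,-0.08,-0.648,-0.014,0,0,0,0,-0.08,-0.648,-0.014,0,0,0]}}

```text
time_s: 36.02
tcp_pos: [499.7, -382.5, 228.0]
tcp_rot: [0.508, -0.492, 0.506, 0.494]
contact_force: [1.4, 0.6, -2.9]
finger_gap: 55.4
```

{"method": "jog_arm", "body": {"steps": [0.08,0,0,0,0,0,0,0.2,0,0,0,0,0,0,0.35,0,0,0,0,0,0,0.5,0,0,0,0,0,0,0.6,0,0,0,0,0,0,0.66,0,0,0,0,0,0,0.69,0,0,0,0,0,0,0.7,0,0,0,0,0,0,0.71,0,0,0,0,0,0,0.71,0,0,0,0,0,0]}}

```text
time_s: 37.28
tcp_pos: [499.7, -385.3, 88.1]
tcp_rot: [0.508, -0.493, 0.507, 0.492]
contact_force: [-0.2, -0.5, 2.7]
finger_gap: 54.8
```

{"method": "jog_arm", "body": {"steps": [0,0,0,0,0,0,1,0,0,0,0,0,0,1,0,0,0,0,0,0,1,0,0,0,0,0,0,1,0,0,0,0,0,0,1,-0.1,0,0,0,0,0,1,-0.3,0,0,0,0,0,1,-0.6,0,0,0,0,0,1,-0.9,0,0,0,0,0,1,-0.95,0,0,0,0,0,1,-0.95,0,0,0,0,0,1]}}

```text
time_s: 38.65
tcp_pos: [499.2, -385.2, 278.4]
tcp_rot: [0.508, -0.493, 0.506, 0.492]
contact_force: [-0.2, -0.3, -0.7]
finger_gap: 85.5
```

```bash
python3 - <<'E'
from h import *
setcmd((499.3,-385.3,278),88.3); st()
plan([((450,-260,278),92)])
plan([((410,-149.3,270),95.5)])
E
```

```text
t 38.65 tcp [ 499.2 -385.2  278.4] err [-0.1  0.1  0.4] rot 0.17 F [-0.2 -0.3 -0.7] gap 85.5
row 0.0 0.265 0.619 -0.041 -0.0 -0.0 
row 0.04 0.181 0.56 -0.039 -0.0 -0.0
```

{"method": "jog_arm", "body": {"steps": [0,0.265,0.619,-0.041,0,0,1,0,0.265,0.619,-0.041,0,0,1,0,0.265,0.619,-0.041,0,0,1,0,0.265,0.619,-0.041,0,0,1,0,0.265,0.619,-0.041,0,0,1]}}

```text
time_s: 39.28
tcp_pos: [450.1, -261.1, 276.9]
tcp_rot: [0.492, -0.508, 0.491, 0.508]
contact_force: [-0.1, -0.4, -0.2]
finger_gap: 85.7
```

{"method": "jog_arm", "body": {"steps": [0.04,0.181,0.56,-0.039,0,0,1,0.04,0.181,0.56,-0.039,0,0,1,0.04,0.181,0.56,-0.039,0,0,1,0.04,0.181,0.56,-0.039,0,0,1,0.04,0.181,0.56,-0.039,0,0,1,0.04,0.181,0.56,-0.039,0,0,1]}}

```text
time_s: 40.02
tcp_pos: [410.1, -150.3, 269.2]
tcp_rot: [0.476, -0.523, 0.476, 0.523]
contact_force: [-0.2, 0.5, -0.8]
finger_gap: 85.8
```

```bash
python3 - <<'E'
from h import *
st(); c=shot('wrist','w9.png'); h=cv2.cvtColor(c['img'],cv2.COLOR_RGB2HSV).astype(int); H,S,V=h[:,:,0],h[:,:,1],h[:,:,2]
m=(((H<9)|(H>170))&(S>110)&(V>20)).astype(np.uint8)
w=win(c,m,(408.3,-149.1,40),110); r=fit(c,w,128,56,32,40,(408.3,-149.1,5.5)); print(w.sum(),r)
x,y,t=r[0]
plan([((x,y,79),90+t)])
plan([((x,y,230),90+t)])
plan([((530,-185,230),90)])
plan([((626.2,-213,230),87.9)])
plan([((626.2,-213,88),87.9)])
E
```

```text
t 40.02 tcp [ 410.1 -150.3  269.2] err [ 0.1 -1.  -0.8] rot 0.13 F [-0.2  0.5 -0.8] gap 85.8
13698 (array([ 407.56, -150.91,    5.48]), np.float64(0.046))
row 0.955 0.013 -0.007 0.0 -0.0 -0.0 
row -0.755 -0.0 0.0 0.0 -0.0 -0.0 
row 0.0 -0.593 -0.228 0.061 0.0 0.0 
row 0.0 -0.481 -0.14 0.023 0.0 0.0 
row 0.71 -0.0 -0.0 0.0 0.0 0.0
```

{"method": "jog_arm", "body": {"steps": [0.25,0.013,-0.007,0,0,0,1,0.5,0.013,-0.007,0,0,0,1,0.72,0.013,-0.007,0,0,0,1,0.87,0.013,-0.007,0,0,0,1,0.955,0.013,-0.007,0,0,0,1,0.955,0.013,-0.007,0,0,0,1,0.955,0.013,-0.007,0,0,0,0,0.955,0.013,-0.007,0,0,0,0,0.955,0.013,-0.007,0,0,0,0,0.955,0.013,-0.007,0,0,0,0,0.955,0.013,-0.007,0,0,0,0,0.955,0.013,-0.007,0,0,0,0]}}

```text
time_s: 41.58
tcp_pos: [408.2, -151.0, 79.4]
tcp_rot: [-0.476, 0.524, -0.474, -0.523]
contact_force: [-1.6, -0.5, 6.3]
finger_gap: 54.8
```

{"method": "jog_arm", "body": {"steps": [-0.04,0,0,0,0,0,0,-0.1,0,0,0,0,0,0,-0.25,0,0,0,0,0,0,-0.45,0,0,0,0,0,0,-0.65,0,0,0,0,0,0,-0.755,0,0,0,0,0,0,-0.755,0,0,0,0,0,0]}}

```text
time_s: 42.45
tcp_pos: [407.9, -150.8, 231.0]
tcp_rot: [-0.477, 0.525, -0.474, -0.523]
contact_force: [-0.7, -0.1, -2.9]
finger_gap: 55.0
```

{"method": "jog_arm", "body": {"steps": [0,-0.09,-0.035,0.009,0,0,0,0,-0.24,-0.092,0.025,0,0,0,0,-0.41,-0.158,0.042,0,0,0,0,-0.54,-0.208,0.056,0,0,0,0,-0.593,-0.228,0.061,0,0,0,0,-0.593,-0.228,0.061,0,0,0]}}

```text
time_s: 43.2
tcp_pos: [529.1, -184.5, 228.2]
tcp_rot: [0.5, -0.499, 0.5, 0.501]
contact_force: [0.5, 1.2, -2.3]
finger_gap: 55.2
```

{"method": "jog_arm", "body": {"steps": [0,-0.09,-0.026,0.004,0,0,0,0,-0.23,-0.067,0.011,0,0,0,0,-0.38,-0.111,0.018,0,0,0,0,-0.46,-0.134,0.022,0,0,0,0,-0.481,-0.14,0.023,0,0,0,0,-0.481,-0.14,0.023,0,0,0]}}

```text
time_s: 43.95
tcp_pos: [624.8, -212.5, 229.0]
tcp_rot: [0.509, -0.49, 0.509, 0.492]
contact_force: [-0.5, -0.4, -2.3]
finger_gap: 55.0
```

{"method": "jog_arm", "body": {"steps": [0.08,0,0,0,0,0,0,0.2,0,0,0,0,0,0,0.35,0,0,0,0,0,0,0.5,0,0,0,0,0,0,0.6,0,0,0,0,0,0,0.66,0,0,0,0,0,0,0.69,0,0,0,0,0,0,0.7,0,0,0,0,0,0,0.71,0,0,0,0,0,0,0.71,0,0,0,0,0,0]}}

```text
time_s: 45.2
tcp_pos: [626.3, -212.5, 87.8]
tcp_rot: [0.51, -0.491, 0.508, 0.491]
contact_force: [-0.8, 1.0, -2.6]
finger_gap: 55.3
```

Not yet touching; lower slightly.

{"method": "jog_arm", "body": {"steps": [0.003,0,0,0,0,0,0,0.004,0,0,0,0,0,0,0.004,0,0,0,0,0,0]}}

```text
time_s: 45.58
tcp_pos: [626.3, -212.6, 87.5]
tcp_rot: [0.51, -0.491, 0.508, 0.491]
contact_force: [-2.7, 1.9, 5.7]
finger_gap: 55.3
```

{"method": "jog_arm", "body": {"steps": [-0.002,0,0,0,0,0,0,-0.002,0,0,0,0,0,1,-0.002,0,0,0,0,0,1,-0.002,0,0,0,0,0,1,-0.002,0,0,0,0,0,1,-0.002,0,0,0,0,0,1,-0.1,0,0,0,0,0,1,-0.3,0,0,0,0,0,1,-0.6,0,0,0,0,0,1,-0.9,0,0,0,0,0,1,-0.95,0,0,0,0,0,1,-0.95,0,0,0,0,0,1]}}

```text
time_s: 47.08
tcp_pos: [626.0, -212.8, 278.0]
tcp_rot: [0.51, -0.491, 0.508, 0.491]
contact_force: [-0.3, 0.5, -1.1]
finger_gap: 85.5
```

```bash
python3 - <<'E'
from h import *
setcmd((626.2,-213,277),87.9); st()
plan([((500,-120,420),90)])
plan([((480,70,420),90)])
plan([((470,220,420),90)])
E
```

```text
t 47.08 tcp [ 626.  -212.8  278. ] err [-0.2  0.2  1. ] rot 0.2 F [-0.3  0.5 -1.1] gap 85.5
row -0.715 0.648 0.442 -0.023 0.0 0.0 
row 0.0 0.1 0.949 -0.0 0.0 0.0 
row 0.0 0.051 0.75 -0.0 0.0 0.0
```

{"method": "jog_arm", "body": {"steps": [-0.715,0.648,0.442,-0.023,0,0,1,-0.715,0.648,0.442,-0.023,0,0,1,-0.715,0.648,0.442,-0.023,0,0,1,-0.715,0.648,0.442,-0.023,0,0,1,-0.715,0.648,0.442,-0.023,0,0,1,-0.715,0.648,0.442,-0.023,0,0,1,-0.715,0.648,0.442,-0.023,0,0,1,-0.715,0.648,0.442,-0.023,0,0,1]}}

```text
time_s: 48.08
tcp_pos: [499.7, -120.3, 418.5]
tcp_rot: [0.5, -0.499, 0.5, 0.5]
contact_force: [0.7, 0.2, -0.3]
finger_gap: 85.2
```

```bash
cat >> h.py <<'E'
FB={'red':(626.2,-213,-2.1,128),'black':(651.4,-2.2,-.7,64),'yellow':(622.6,220.3,-4.3,96),'green':(499.9,398.5,17.2,96),'blue':(499.3,-385.3,-1.7,128)}
def rect(c,x,y,t,L,W,z):
    a=np.radians(t); e=np.array([np.cos(a),np.sin(a)]); n=np.array([-e[1],e[0]])
    return proj(c,[np.r_[np.array([x,y])+sx*L/2*e+sy*W/2*n,z] for sx,sy in((1,1),(1,-1),(-1,-1),(-1,1))])
def overlay(c,f,names,crop,s):
    im=cv2.resize(c['img'][:,:,::-1],None,fx=s,fy=s,interpolation=cv2.INTER_CUBIC); im=cv2.convertScaleAbs(im,alpha=1.5,beta=25)
    for k in names:
        x,y,t,L=FB[k]
        for q,col in((rect(c,x,y,t,150,86,8),(255,255,255)),(rect(c,x,y,t,L,56,48),(255,0,255))): cv2.polylines(im,[np.round((q*s+(s-1)/2)*16).astype(np.int32)],True,col,1,shift=4)
    x,y,w,h=[int(v*s) for v in crop]; cv2.imwrite('pics/'+f,im[y:y+h,x:x+w])
E
python3 - <<'E'
from h import *
st(); c=shot('wrist','w10.png'); np.save('w10.npy',c,allow_pickle=True); overlay(c,'o10.png',['red','blue','black'],(0,80,450,320),1.75)
E
```

```text
t 48.08 tcp [ 499.7 -120.3  418.5] err [  29.8 -340.2   -1.5] rot 0.1 F [ 0.7  0.2 -0.3] gap 85.2
```

View pics/o10.png

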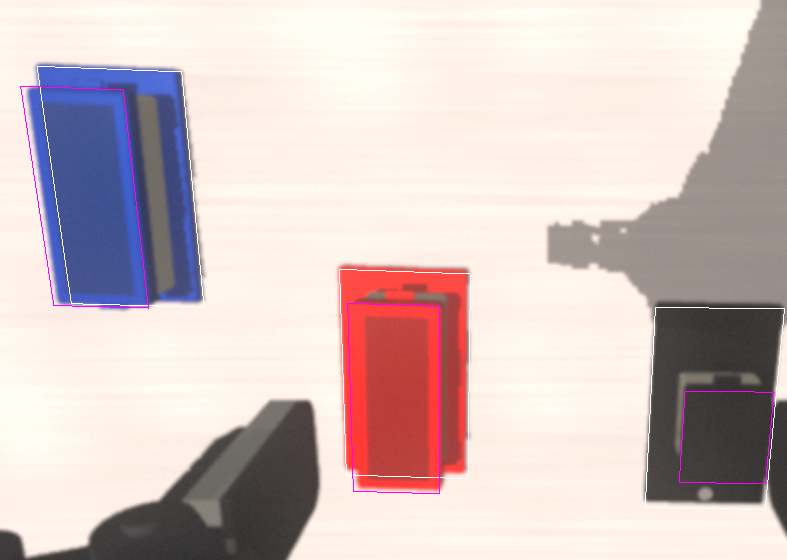

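```bash
cat >> h.py <<'E'
def inner(c,k):
    x,y,t,L=FB[k]; hsv=cv2.cvtColor(c['img'],cv2.COLOR_RGB2HSV).astype(int); H,S,V=hsv[:,:,0],hsv[:,:,1],hsv[:,:,2]
    P=np.round(rect(c,x,y,t,L-8,48,48)).astype(np.int32); roi=np.zeros(V.shape,np.uint8); cv2.fillConvexPoly(roi,P,1)
    th,_=cv2.threshold(V[roi>0].astype(np.uint8),0,255,cv2.THRESH_OTSU)
    big=np.zeros_like(roi); cv2.fillConvexPoly(big,np.round(rect(c,x,y,t,L+10,66,48)).astype(np.int32),1)
    m=((V<=th)&(S>100)&(big>0)).astype(np.uint8); m=cv2.morphologyEx(m,cv2.MORPH_OPEN,np.ones((3,3),np.uint8))
    b=near(c,m,(x,y,48),200); r=cv2.minAreaRect(back(c,np.argwhere(b[3])[:,::-1],48).astype(np.float32))
    ang=r[2] if r[1][0]>r[1][1] else r[2]-90; d=np.array(r[0])-[x,y]; a=np.radians(t)
    print(k,'th',th,'size',np.round(sorted(r[1]),1),'centre',np.round(r[0],1),'along/across',round(d@[np.cos(a),np.sin(a)],1),round(d@[-np.sin(a),np.cos(a)],1),'dyaw',round((ang-t+90)%180-90,2))
E
python3 - <<'E'
from h import *
c=np.load('w10.npy',allow_pickle=True).item()
for k in['red','blue']: inner(c,k)
m=wmasks(c['img'])
for k in['red','blue']:
    x,y,t,L=FB[k]; w=win(c,m[k],(x,y,8),110)
    print(k,'hull of board, rect z8:',fit(c,cv2.morphologyEx(w,cv2.MORPH_CLOSE,np.ones((45,45))),150,86,0,8,(x,y,t)))
E
```

```text
red th 134.0 size [ 38.9 111.7] centre [ 625.9 -211.7] along/across -0.3 1.2 dyaw -0.13
blue th 97.0 size [ 39.9 111.7] centre [ 500.  -384.4] along/across 0.6 0.9 dyaw -0.13
red hull of board, rect z8: (array([ 626.81, -213.14,   -1.44]), np.float64(0.083))
blue hull of board, rect z8: (array([ 498.99, -391.72,   -1.46]), np.float64(0.11))
```

{"method": "jog_arm", "body": {"steps": [0,0.1,0.949,0,0,0,1,0,0.1,0.949,0,0,0,1,0,0.1,0.949,0,0,0,1,0,0.1,0.949,0,0,0,1,0,0.1,0.949,0,0,0,1]}}

```text
time_s: 48.75
tcp_pos: [479.6, 69.4, 419.6]
tcp_rot: [0.5, -0.5, 0.5, 0.5]
contact_force: [0.4, -0.1, -0.5]
finger_gap: 85.2
```

{"method": "jog_arm", "body": {"steps": [0,0.051,0.75,0,0,0,1,0,0.051,0.75,0,0,0,1,0,0.051,0.75,0,0,0,1,0,0.051,0.75,0,0,0,1,0,0.051,0.75,0,0,0,1,0,0.051,0.75,0,0,0,1]}}

```text
time_s: 49.5
tcp_pos: [469.8, 217.5, 420.2]
tcp_rot: [0.501, -0.499, 0.5, 0.499]
contact_force: [-0.8, -0.6, 0.5]
finger_gap: 85.6
```

```bash
python3 - <<'E'
from h import *
st(); c=shot('wrist','w11.png'); np.save('w11.npy',c,allow_pickle=True)
for k in['yellow','green']: inner(c,k)
overlay(c,'o11.png',['yellow','green','black'],(190,80,450,320),1.75)
E
```

```text
t 49.5 tcp [469.8 217.5 420.2] err [-0.1 -2.4  0.2] rot 0.19 F [-0.8 -0.6  0.5] gap 85.6
yellow th 140.0 size [39.4 79.7] centre [622.1 222.6] along/across -0.7 2.2 dyaw -0.38
green th 70.0 size [50.8 91.8] centre [498.  394.7] along/across -2.9 -3.1 dyaw -0.76
```

View pics/o11.png

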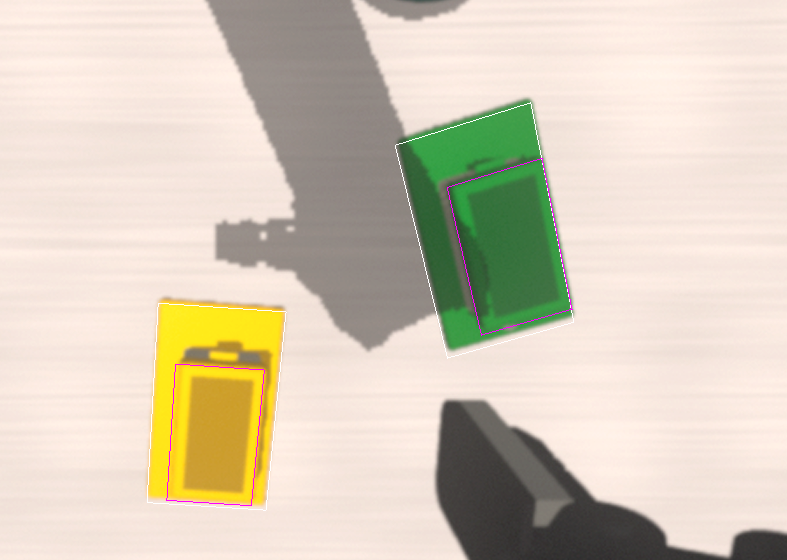

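```bash
python3 - <<'E'
from h import *
setcmd((470,220,420),90)
plan([((450,370,420),105)])
plan([((560,190,400),95)])
plan([((640,10,330),90)])
E
```

```text
row 0.0 0.1 0.75 -0.167 -0.0 -0.0 
row 0.1 -0.298 -1.012 0.111 -0.0 -0.0 OUT OF RANGE
row 0.35 -0.319 -0.932 0.056 0.0 0.0
```

{"method": "jog_arm", "body": {"steps": [0,0.1,0.75,-0.167,0,0,1,0,0.1,0.75,-0.167,0,0,1,0,0.1,0.75,-0.167,0,0,1,0,0.1,0.75,-0.167,0,0,1,0,0.1,0.75,-0.167,0,0,1,0,0.1,0.75,-0.167,0,0,1,0,0.1,0.75,-0.167,0,0,1]}}

```text
time_s: 50.42
tcp_pos: [449.5, 368.6, 420.6]
tcp_rot: [0.431, -0.561, 0.43, 0.561]
contact_force: [-0.9, 0.1, 0.2]
finger_gap: 85.7
```

```bash
python3 - <<'E'
from h import *
setcmd((450,370,420),105); st(); c=shot('wrist','w12.png'); inner(c,'green')
h=cv2.cvtColor(c['img'],cv2.COLOR_RGB2HSV).astype(int)
m=((h[:,:,0]>45)&(h[:,:,0]<80)&(h[:,:,1]>90)&(h[:,:,2]>30)).astype(np.uint8)
w=cv2.morphologyEx(win(c,m,(500,398,8),120),cv2.MORPH_CLOSE,np.ones((45,45))); print(w.sum(),fit(c,w,150,86,0,8,(500,398.5,17)))
overlay(c,'o12.png',['green'],(200,80,260,260),2.2)
plan([((560,200,400),95)])
plan([((640,30,330),90)])
plan([((640,-2,290),90)])
E
```

```text
t 50.42 tcp [449.5 368.6 420.6] err [-0.5 -1.4  0.6] rot 0.13 F [-0.9  0.1  0.2] gap 85.7
green th 53.0 size [58.1 85.1] centre [488.5 399.6] along/across -10.6 4.5 dyaw 0.46
8907 (array([497.64, 400.49,  16.75]), np.float64(0.057))
row 0.1 -0.311 -0.963 0.111 0.0 0.0 
row 0.35 -0.325 -0.882 0.056 -0.0 -0.0 
row 0.2 0.0 -0.16 -0.0 -0.0 -0.0
```

View pics/o12.png

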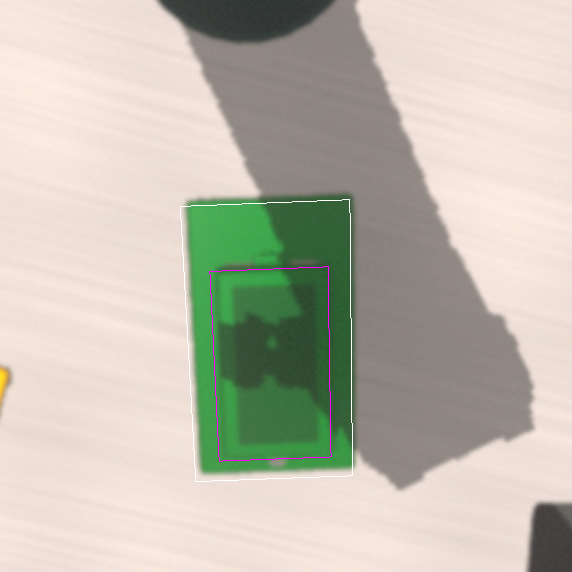

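{"method": "jog_arm", "body": {"steps": [0.1,-0.311,-0.963,0.111,0,0,1,0.1,-0.311,-0.963,0.111,0,0,1,0.1,-0.311,-0.963,0.111,0,0,1,0.1,-0.311,-0.963,0.111,0,0,1,0.1,-0.311,-0.963,0.111,0,0,1,0.1,-0.311,-0.963,0.111,0,0,1,0.1,-0.311,-0.963,0.111,0,0,1]}}

```text
time_s: 51.35
tcp_pos: [558.3, 202.1, 400.2]
tcp_rot: [0.477, -0.522, 0.476, 0.523]
contact_force: [-0.6, 0.3, 0.5]
finger_gap: 85.4
```

{"method": "jog_arm", "body": {"steps": [0.35,-0.325,-0.882,0.056,0,0,1,0.35,-0.325,-0.882,0.056,0,0,1,0.35,-0.325,-0.882,0.056,0,0,1,0.35,-0.325,-0.882,0.056,0,0,1,0.35,-0.325,-0.882,0.056,0,0,1,0.35,-0.325,-0.882,0.056,0,0,1]}}

```text
time_s: 52.1
tcp_pos: [639.4, 33.1, 330.5]
tcp_rot: [0.5, -0.501, 0.498, 0.502]
contact_force: [0.1, 0.9, -0.2]
finger_gap: 85.2
```

{"method": "jog_arm", "body": {"steps": [0.1,0,-0.16,0,0,0,1,0.1,0,-0.16,0,0,0,1,0.1,0,-0.16,0,0,0,1,0.1,0,-0.16,0,0,0,1]}}

```text
time_s: 52.6
tcp_pos: [639.9, 0.2, 310.6]
tcp_rot: [0.5, -0.501, 0.498, 0.501]
contact_force: [0.1, 0.1, -0.2]
finger_gap: 85.4
```

```bash
python3 - <<'E'
from h import *
st(); c=shot('wrist','w13.png'); c['img']=cv2.convertScaleAbs(c['img'],alpha=1.6,beta=0); overlay(c,'o13.png',['black'],(180,90,270,260),2.2)
s=shot('scene','s13.png')
print('bottle',back(s,[(289,152)],0))
E
```

```text
t 52.6 tcp [6.399e+02 2.000e-01 3.106e+02] err [-0.2  2.2 20.6] rot 0.29 F [ 0.1  0.1 -0.2] gap 85.4
bottle [[ 292.5312095  -327.98162215]]
```

View pics/o13.png

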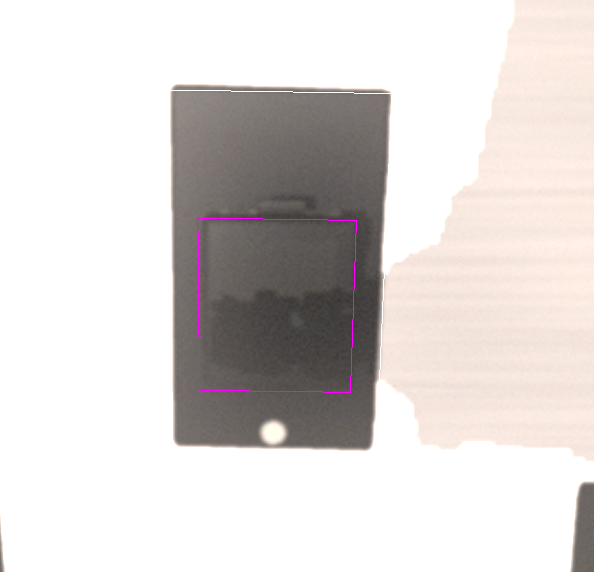

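View pics/s13.png

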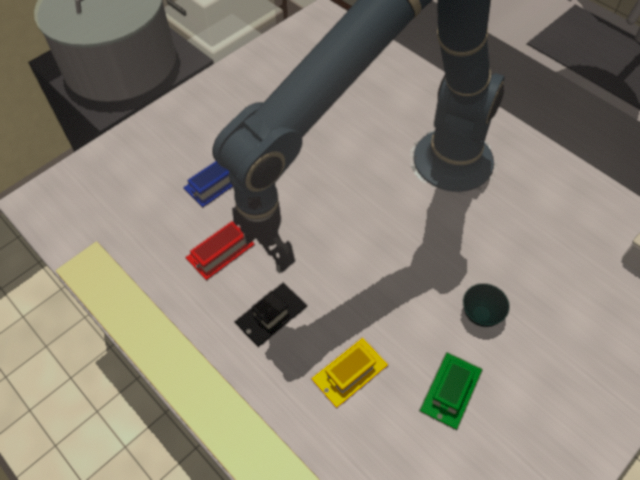

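```bash
python3 -c "
from station import bot
print(bot.close_job())"
```

```text
the job is handed in; nothing more can be done
None
```

I took both stacks apart and set all five tubs on the boards of their lids' colours, in the order black, yellow, green, blue, red. I handed the job in at about 53 s, with the gripper open and clear of everything. Each tub was lowered until the wrist force dropped or reversed, then released, and the highest force in any reading was about 12 N.

**Red, blue and yellow:** the last camera checks put these within about 2 mm of their board centres, with the long axes within about 0.4° of the boards'.

**Green and black:** I could only check these by overlaying outlines on the pictures, because the arm's shadow and the black-on-black colouring spoiled the numeric fits. Both look up to about 3 mm off along the board's length, which I left as it was.

**Checks that disagreed:**
- The scene and side cameras differed from the wrist camera by up to 5 mm, so I went by the wrist camera.
- One late fit put the blue board 6 mm off. The overhanging tub spoiled that view, and two earlier fits agreed with each other, so I ignored it.

**Bowl and bottle:** the final scene picture shows the bowl in the same place. The arm hid the bottle in that view, but no move went near it.

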